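# Refill the button jar

### The job

Gather the stray horn buttons from the counter into the tin scoop with the others, then tip the scoop into the hopper of the chute so that all the buttons run down into the enamel pan, and stand the scoop back on the open counter. Then pour the pan through the funnel so that every button ends in the jar, and put the empty pan back level under the chute's outlet as it was. Leave the buckle, the box, the darning egg and the spools where they are.

Things in the scene. Friction and masses are not known exactly. Their poses are not given: they have to be found in the camera images.
- scoop: narrow tin scoop with a wooden handle, loose, about 160 g. Origin on the underside, centre of its flat floor; x points to the open spout, z up. Floor 3 mm thick, x -40 to 40 mm, 60 mm wide inside, then a 19 deg ramp up to the open lip. Side walls 28 mm high to x 75, 66 mm wide overall; back wall at x -43, 36 mm high. Polished: buttons slide out when tipped spout-down by 35 to 40 deg; 60 is ample
- pan: shallow white enamel pan with a dark steel handle, loose, about 250 g, under the chute's outlet, lip 5 mm short of the chute's block (its x runs against that of the chute's). Shape, lengths and frame as the scoop, but 92 mm wide inside, 98 overall. The outlet overhangs it: to take it out, lift it at most 8 mm, draw it 90 mm or more backwards along its handle, then lift; put it back the same way
- chute: fixed tin chute, a hopper over its high end, on a wooden block (x -67 to 5, 120 mm wide, 72 high). Origin on the counter; x is the flow, y across, z up. Polished floor, 80 mm wide inside, falls at 36 deg from x -60, z 129 mm to the outlet edge at x 60, z 42 mm. Hopper x -62 to 22 mm: back wall to z 180 mm; flared sides to z 181 mm, 122 mm apart at the top, 80 mm at z 158; open at the front (+x)
- jar: fixed narrow glass jar with a wide tin funnel in its mouth. Origin on the counter on the axis, z up. Jar 64 mm outside, 58 mm inside, 100 mm high, inner floor at 5 mm; funnel mouth 160 mm wide at z 152 mm, neck 48 mm wide inside ending at z 82 mm
- hopper (a point): centre of the hopper's mouth, 165 mm above the counter, at x -20 mm of the chute (frame as the chute)
- pan_spot (a point): on the counter under the chute's outlet: where the pan's origin stands at the start and must stand again at the end (frame as the chute)
- funnel_mouth (a point): centre of the funnel's wide mouth, 152 mm above the counter
- scoop_lip (a point): middle of the scoop's lip (x 75, z 15 mm of the scoop)
- scoop_grip (a point): place to grip the scoop's handle: x -75 mm, z 34 mm of the scoop; the handle is a level bar along x from x -43 to -103 mm, 14 mm wide, 16 mm high, centred at this height. The pan has the very same handle, at the same place in its own frame
- pan_lip (a point): middle of the pan's lip (x 75, z 15 mm of the pan)
- tray_button0: brown horn coat button, a flat disc 22 mm across and 10 mm thick, 12 g, origin at the centre of its underside, z along its axis; starts in the scoop (may be absent)
- tray_button1: brown horn coat button, a flat disc 22 mm across and 10 mm thick, 12 g, origin at the centre of its underside, z along its axis; starts in the scoop (may be absent)
- tray_button2: brown horn coat button, a flat disc 22 mm across and 10 mm thick, 12 g, origin at the centre of its underside, z along its axis; starts in the scoop (may be absent)
- tray_button3: brown horn coat button, a flat disc 22 mm across and 10 mm thick, 12 g, origin at the centre of its underside, z along its axis; starts in the scoop (may be absent)
- stray_button0: brown horn coat button, a flat disc 22 mm across and 10 mm thick, 12 g, origin at the centre of its underside, z along its axis; starts lying on the counter (may be absent)
- stray_button1: brown horn coat button, a flat disc 22 mm across and 10 mm thick, 12 g, origin at the centre of its underside, z along its axis; starts lying on the counter (may be absent)
- stray_button2: brown horn coat button, a flat disc 22 mm across and 10 mm thick, 12 g, origin at the centre of its underside, z along its axis; starts lying on the counter (may be absent)
- stray_button3: brown horn coat button, a flat disc 22 mm across and 10 mm thick, 12 g, origin at the centre of its underside, z along its axis; starts lying on the counter (may be absent)
- stray_button4: brown horn coat button, a flat disc 22 mm across and 10 mm thick, 12 g, origin at the centre of its underside, z along its axis; starts lying on the counter (may be absent)
- buckle: heavy bronze overcoat buckle, a frame 58 x 46 mm, 9 mm high, origin at the centre of its underside; leave alone
- stay_box: grey cast zinc collar stay box, 97 x 62 mm, 34 mm high (x is the long side), origin under its centre; leave alone
- darning_egg: wooden darning egg standing upright, 54 mm across, 105 mm high, origin under its centre; leave alone
- spool0: wooden thread spool standing upright, 34 mm across, 44 mm high, origin under its centre; leave alone
- spool1: wooden thread spool standing upright, 34 mm across, 44 mm high, origin under its centre; leave alone
Not all that is in view belongs to the job. What is shaped like the scoop but blue or green is not meant.

How it is judged:
By the outcome, as a careful person would: the job done as asked, in the order asked, and still so for the second after the job is handed in, with the robot touching nothing.
Of tray_button0, tray_button1, tray_button2, tray_button3 only 2 to 4 are there at a start; the rules pass over those that are not, and their reading is None.
Of stray_button0, stray_button1, stray_button2, stray_button3, stray_button4 only 3 to 5 are there at a start; the rules pass over those that are not, and their reading is None.
At some moment in a run one of stray_button0, stray_button1, stray_button2, stray_button3, stray_button4 may be knocked a few centimetres aside while the robot is not near it.
It also fails if it takes over 208 s, if anything falls off the work surface, if the arm or the gripper's body presses on something with over 40 N, if the wrist force passes 120 N, or if a joint passes its speed limit or range.

### The arm

A 6-joint arm with a two-finger parallel gripper is mounted at the origin on the work surface. World frame = base frame: x ahead of the robot, y to its left, z up, the work surface at z = 0. Lengths are in m, angles in rad, forces in N, time in s.
With the tool pointing down it reaches from about 0.35 to 0.85 m from the base axis. Payload 8.1 kg.
Tool frame: the origin (TCP) lies at the very end of the fingers, on their centre line; the grasp point (between the pads) lies 19 mm behind it (robot.pinch_z is the distance from the TCP to the grasp point, in m); x points along the fingers, z is the direction in which the jaws open and shut, and the axes are right-handed (so a half turn about x gives the same grasp; the last joint's range is limited). The gripper opens to 93 mm and grips with 3 to 60 N. Pads are 15 mm wide; open, the fingers measure 128 mm over their backs; the gripper's body (75 mm by 188 mm) begins 65 mm behind the grasp point.
Start: joints at [-0.085, 0.13, 1.488, -0, 1.523, -0.085], TCP at [0.6, 0, 0.219] pointing down, gripper open.
Joint ranges: [-2.96, 2.96], [-0.89, 2.26], [0.02, 2.5], [-1.34, 4.48], [0, 2.73], [-2.66, 2.66]. Speed limits (rad/s): [2.39, 2.39, 2.79, 3.14, 3.14, 3.14].

### API

Orientations are given as a rotation vector (axis times angle).
In Python, from plant import robot, optics, ticket gives the robot as it stands.
- The arm moves only by the tool jog_arm, never from a script. Its argument "targets" is a list of rows, each a list of 7 numbers: the shift along the tool's x, y, z in cm, then the turn, a rotation vector about the tool's x, y, z in degrees, then the closure, from 0 (fully open) to 1 (shut). In form: [[dx, dy, dz, ax, ay, az, grip], ...]. A call has 1 to 5 rows; each row is the pose to reach, as a shift and turn from the pose measured when the call began, along the tool's axes at that moment; what a row does not reach only later rows make up. A row lasts 1/8 s, in which the tool goes at most 62.5 mm and 10.7 degrees, less where a joint would pass 70% of its speed; a pose out of reach is approached as far as the arm can. A call with a gripper value outside its range is refused whole. The fingers move at their own pace and stop on an object; "squeeze" is the grip in N (left out, the last holds). Time passes only in rows, so rows that repeat a pose let the fingers close. It gives the time, the measured TCP pose, the force and the opening at its end, in the units of the state.
- robot.read_state(): the state, without advancing time (a new reading comes with each control period).
- optics.read_camera(name): name is "scene" or "side" or "wrist"; returns a dict with "frame" (400x640x3 uint8, red, green, blue), "vertical_fov" (degrees; the focal length in pixels is half the picture's height over the tangent of half this angle, whatever the lens; pixels are square), "cx", "cy" (the principal point, pixels), "R" (3x3) and "t" (3): a world point X has camera coordinates R X + t. Camera axes: x right, y down, z forward; pixel columns grow to the right and rows downward; lengths in m; the calibration is good to about 2 mm. A picture is of the moment at which its call begins. There is no depth.
- ticket.close_job(): hands the job in, once; it reports no verdict.
The state is a dict: "t": time; "q": joint angles; "dq": joint speeds; "joint_torque": joint torques, N m; "tool_pos": TCP position; "orientation": TCP orientation; "force": force on the tool from outside, world axes, zero at the start; "wrist_torque": the same for the moment, N m; "opening": finger opening in m.
Only numpy, scipy, OpenCV 4.12 (cv2) and the standard library are available. Lean on these libraries where they do the work, as an engineer would, in place of code of your own. Each camera call takes 0.05 s, during which the arm holds its last target.

## Working session

There is one attempt and no reset: what is moved stays moved. The work goes in short steps, Python scripts to look and compute and a tool call to move; the robot and the scene stay as the last step left them, time stands still between calls to the robot, and variables do not carry over. Pictures are saved under pics/ and viewed, and the job is handed in when it is done.

Besides the shell and the picture viewer there is one more tool, called as a command line: name --pt "numbers of a row" for each row, then --argument value for the rest. jog_arm: Moves the arm, as the interface text tells. Its arguments: {"type":"object","properties":{"targets":{"type":"array"},"squeeze":{"type":"number"}},"required":["targets"]}

```bash
ls; mkdir -p pics
python3 - <<'E'
from plant import robot, optics, ticket
import cv2
for n in ["scene","side","wrist"]:
    c=optics.read_camera(n); cv2.imwrite(f"pics/{n}0.png",c["frame"][:,:,::-1]); print(n,c["vertical_fov"],c["cx"],c["cy"],c["R"],c["t"], {k for k in c})
print(robot.read_state(), robot.pinch_z)
E
```

```text
pics
scene 57.12903835680279 320.4113959817814 202.90797371255184 [[-0.82159057  0.56964533  0.02220666]
 [ 0.35535453  0.54220439 -0.76140499]
 [-0.44577135 -0.61767192 -0.64789606]] [ 0.36825852 -0.10674744  1.32233068] {'frame', 'cx', 'R', 'cy', 'vertical_fov', 't'}
side 49.81997590511001 312.6009302908447 202.8006356079344 [[-0.81078693 -0.58523478  0.01117158]
 [-0.39375373  0.53118765 -0.75019843]
 [ 0.43310801 -0.61264993 -0.66111838]] [0.39969284 0.24420364 1.04482719] {'frame', 'cx', 'R', 'cy', 'vertical_fov', 't'}
wrist 65.84076258468977 322.0248138242556 201.1780466608704 [[ 9.99999348e-01 -1.80687064e-04 -1.12728593e-03]
 [ 9.57996553e-05 -9.70634108e-01  2.40560636e-01]
 [-1.13764837e-03 -2.40560588e-01 -9.70633458e-01]] [-0.59846265 -0.02708398  0.38912748] {'frame', 'cx', 'R', 'cy', 'vertical_fov', 't'}
{'t': 0.15, 'q': array([-8.53622299e-02,  1.30949587e-01,  1.48902124e+00, -9.72339514e-06,
        1.52296897e+00, -8.54258763e-02]), 'dq': array([-0.00017288, -0.00159398, -0.00332937,  0.0004289 , -0.0003434 ,
        0.00055982]), 'joint_torque': array([ 8.59073725e-05, -5.60473788e+01, -4.92333663e+01,  7.68201635e-02,
        3.05504061e-02, -1.41810942e-04]), 'tool_pos': array([5.99579842e-01, 7.72778676e-05, 2.17855498e-01]), 'orientation': array([3.22887208e-05, 1.57213939e+00, 1.33023131e-04]), 'force': array([0.07618956, 0.72764222, 0.26904998]), 'wrist_torque': array([-0.01515581, -0.00829332,  0.00966196]), 'opening': 0.09311051421855362} 0.0188
```

View pics/scene0.png

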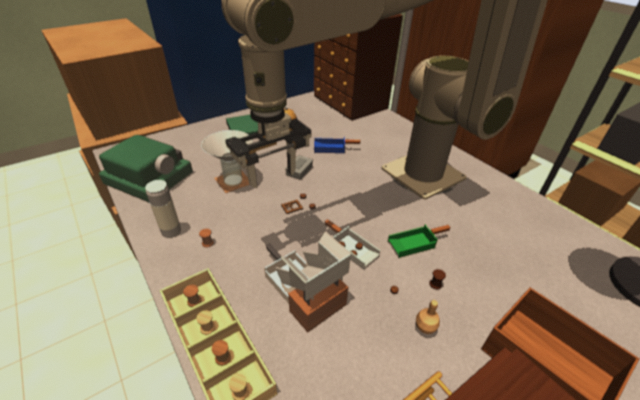

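View pics/side0.png

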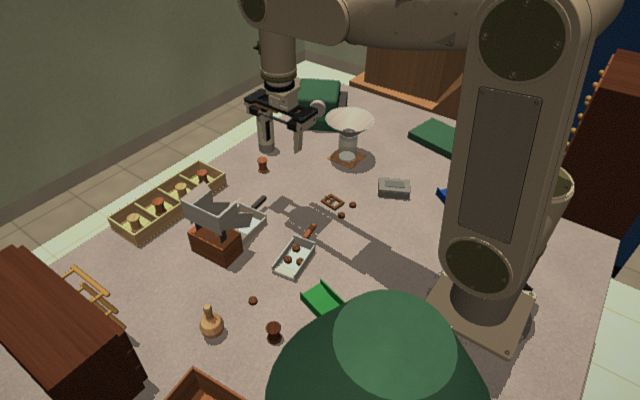

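View pics/wrist0.png

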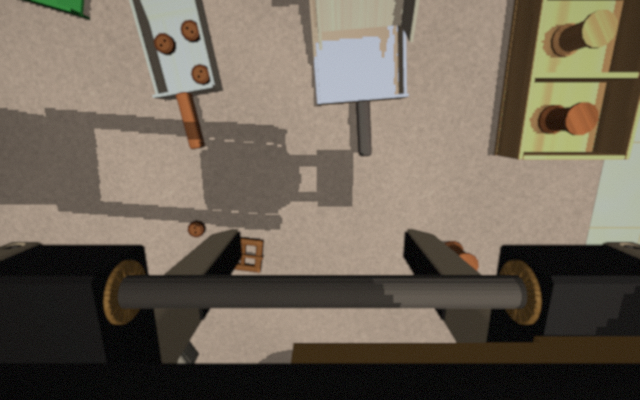

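```bash
cat > h.py <<'E'
from plant import robot, optics, ticket
import cv2, numpy as np
from scipy.spatial.transform import Rotation as Ro
def cam(n,save=None,crop=None,s=1):
    c=optics.read_camera(n)
    c["f"]=200/np.tan(np.radians(c["vertical_fov"])/2)
    if save:
        im=c["frame"][:,:,::-1]
        if crop: im=im[crop[1]:crop[3],crop[0]:crop[2]]
        cv2.imwrite("pics/"+save,cv2.resize(im,None,fx=s,fy=s,interpolation=cv2.INTER_CUBIC))
    return c
def ray(c,u,v):
    d=np.array([(u-c["cx"])/c["f"],(v-c["cy"])/c["f"],1.]); R=np.array(c["R"]);t=np.array(c["t"])
    return -R.T@t, R.T@d
def px(c,u,v,z=0.):
    o,d=ray(c,u,v); return o+d*(z-o[2])/d[2]
def proj(c,X):
    p=np.array(c["R"])@np.array(X)+c["t"]; return c["f"]*p[:2]/p[2]+[c["cx"],c["cy"]]
def tri(c1,p1,c2,p2):
    o1,d1=ray(c1,*p1);o2,d2=ray(c2,*p2)
    A=np.c_[d1,-d2]; s=np.linalg.lstsq(A,o2-o1,rcond=None)[0]
    a=o1+s[0]*d1;b=o2+s[1]*d2; return (a+b)/2,np.linalg.norm(a-b)
def st():
    s=robot.read_state(); return s,np.array(s["tool_pos"]),Ro.from_rotvec(s["orientation"])
def go(pos,R=None):
    """print dx,dy,dz cm and rotvec deg from current to world TCP pos / Rotation"""
    s,p,Rc=st(); R=R if R is not None else Rc
    d=Rc.inv().apply(np.array(pos)-p)*100; r=(Rc.inv()*R).as_rotvec(degrees=True)
    print("t",round(s["t"],2),"d",d.round(2),"r",r.round(2)); return d,r
def down(phi):
    """tool pointing down, jaw axis (tool z) at world angle phi deg in xy"""
    a=np.radians(phi); z=np.array([np.cos(a),np.sin(a),0]); x=np.array([0,0,-1.]); y=np.cross(z,x)
    return Ro.from_matrix(np.c_[x,y,z])
E
python3 - <<'E'
from h import *
a=cam("scene","s1.png",(180,130,500,370),2.5)
b=cam("side","d1.png",(90,120,490,360),2)
s,p,R=st(); print(R.as_matrix().round(3))
E
```

```text
[[-0.001  0.     1.   ]
 [ 0.     1.    -0.   ]
 [-1.     0.    -0.001]]
```

View pics/s1.png

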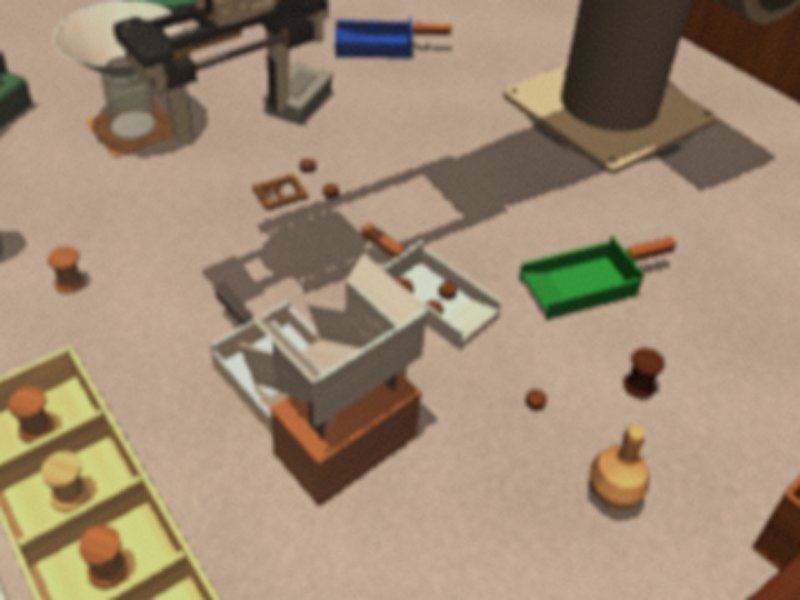

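View pics/d1.png

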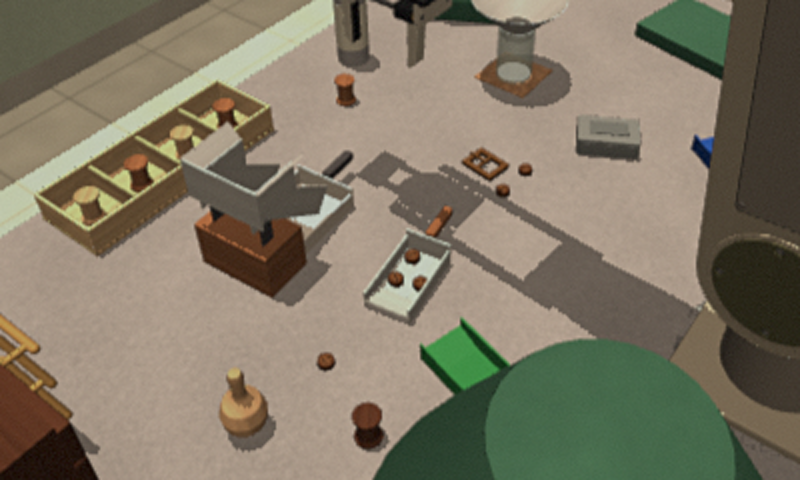

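```bash
cat >> h.py <<'E'
def brown(c,area=(8,400),box=None,z=0.005,rmin=1.7):
    f=c["frame"].astype(float); r,g,b=f[...,0],f[...,1],f[...,2]
    m=((r>rmin*g)&(r>1.5*b)&(r>40)).astype(np.uint8)
    n,l,s,ce=cv2.connectedComponentsWithStats(m)
    out=[]
    for i in range(1,n):
        if area[0]<=s[i,4]<=area[1]:
            u,v=ce[i]
            if box and not(box[0]<u<box[2] and box[1]<v<box[3]): continue
            out.append((u.round(1),v.round(1),s[i,4],px(c,u,v,z).round(4)[:2]))
    return out
E
python3 - <<'E'
from h import *
a=cam("scene");b=cam("side");w=cam("wrist")
for c,n in((a,"scene"),(b,"side"),(w,"wrist")):
    print(n); [print(*o) for o in brown(c) if 0.2<o[3][0]<0.95 and -.5<o[3][1]<.5]
def both(p,q): 
    X,e=tri(a,(180+p[0]/2.5,130+p[1]/2.5),b,(90+q[0]/2,120+q[1]/2)); print(X.round(4),round(e,4))
for p,q in (((308,165),(525,169)),((331,190),(502,190)),((536,399),(326,361))): both(p,q)
E
```

```text
scene
333.6 226.4 42 [0.4343 0.0486]
205.1 233.0 48 [ 0.761  -0.1345]
358.8 245.6 16 [0.4208 0.1505]
438.5 274.7 88 [0.3114 0.3476]
434.7 285.8 23 [0.3474 0.3664]
312.1 300.5 358 [0.6317 0.2288]
191.2 289.8 13 [0.8637 0.0356]
393.8 289.5 28 [0.4426 0.3165]
326.7 291.5 27 [0.5868 0.2273]
214.2 348.7 10 [0.8764 0.2128]
side
264.3 166.3 9 [ 0.7722 -0.1104]
260.9 169.8 8 [ 0.769  -0.0891]
203.1 178.8 24 [0.8867 0.0585]
351.8 204.9 9 [ 0.4333 -0.1196]
160.2 210.0 34 [0.878  0.2381]
341.2 215.2 8 [ 0.4339 -0.0621]
190.2 238.3 13 [0.7189 0.265 ]
233.4 253.6 71 [0.5837 0.2356]
296.0 248.4 12 [0.4608 0.1215]
198.2 251.6 8 [0.6644 0.2861]
207.7 257.2 13 [0.6296 0.2851]
288.0 259.9 14 [0.453  0.1664]
298.9 260.9 11 [0.4276 0.1522]
221.6 263.8 24 [0.5839 0.2797]
253.4 301.8 11 [0.4378 0.3199]
273.2 328.1 132 [0.3533 0.3471]
274.4 340.6 34 [0.3309 0.3699]
wrist
165.5 51.4 8 [0.4224 0.1475]
190.4 100.6 14 [0.445  0.0944]
554.7 113.3 123 [0.874  0.0801]
193.3 113.3 9 [0.4471 0.0801]
563.5 123.2 15 [0.8865 0.0687]
546.7 127.5 17 [0.8675 0.0638]
196.8 127.2 12 [0.4496 0.0641]
553.8 129.2 9 [0.8763 0.0618]
196.9 223.0 11 [ 0.438  -0.0557]
455.2 246.6 23 [ 0.7739 -0.0883]
[ 0.4324 -0.1221  0.0048] 0.0008
[ 0.4353 -0.0632  0.0047] 0.0006
[0.4412 0.3174 0.0046] 0.0001
```

Run:
```python
from h import *
w=cam("wrist","w1.png",(110,0,430,170),2.5)
b=cam("side","d2.png",(170,170,330,290),5)
```

```text
(no output)
```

View pics/w1.png

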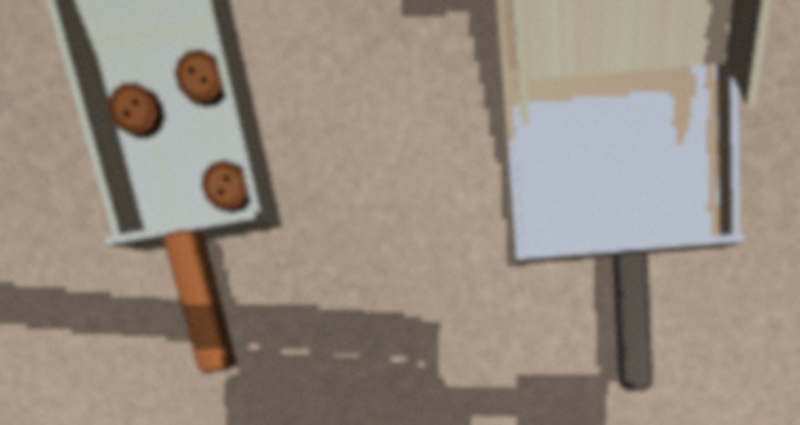

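View pics/d2.png

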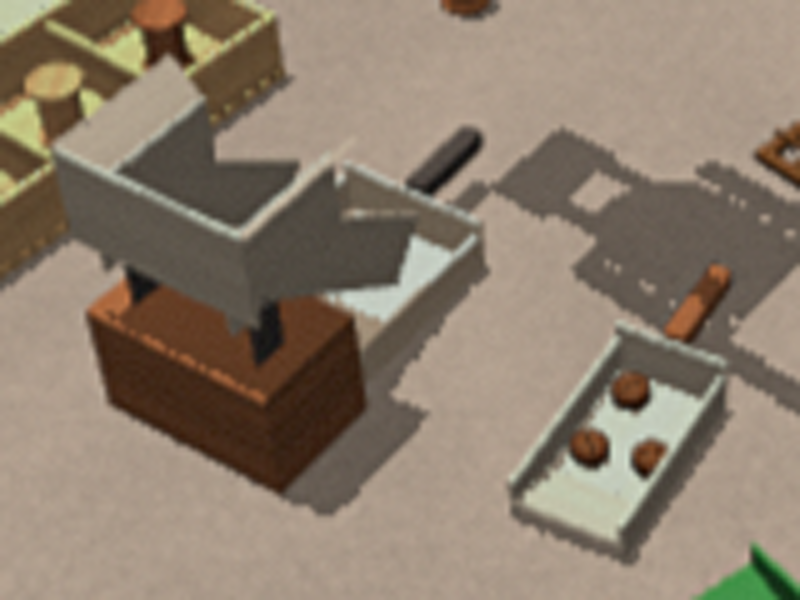

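```bash
python3 - <<'E'
from h import *
w=cam("wrist");b=cam("side");a=cam("scene")
def W(u,v,z): return px(w,110+u/2.5,v/2.5,z)
def frame(h0,h1,c0,c1,nm):
    print(nm,"handle",h0.round(4),h1.round(4),"backcorners",c0.round(4),c1.round(4))
    d=h0-h1; print(" yaw handle",np.degrees(np.arctan2(d[1],d[0])), "len",np.linalg.norm(d)); n=c1-c0; print(" yaw back",np.degrees(np.arctan2(n[1],n[0]))+90,"w",np.linalg.norm(n))
frame(W(183,235,.042),W(213,362,.042),W(110,241,.036),W(258,212,.036),"scoop")
frame(W(630,257,.042),W(635,382,.042),W(515,258,.036),W(742,238,.036),"pan")
def D(u,v,z): return px(b,170+u/5,170+v/5,z)
# chute block: side view bottom corners
print("blockbase", D(108,403,0),D(280,490,0),D(362,408,0))
print("blocktop", D(90,315,.072),D(266,402,.072),D(355,322,.072))
# scoop in side: back corners top, lip corners (z 28mm at x75?)
print("scoop side: back",D(620,325,.036),D(725,368,.036),"front top",D(515,490,.03),D(622,545,.03))
print("hopper top back corners", D(60,148,.18),D(243,235,.18), D(170,62,.181),D(337,178,.18))
# jar
for nm,c,u,v in (("scene",a,180+133/2.5,130+125/2.5),("side",b,90+514/2,120+72/2)): print(nm,px(c,u,v,0.005))
E
python3 - <<'E'
import sys;sys.path.insert(0,'.')
from h import *
cam("scene","s2.png",(195,110,325,200),6); cam("side","d3.png",(310,90,420,200),5)
E
```

```text
scoop handle [0.4533 0.0984 0.042 ] [0.4607 0.0458 0.042 ] backcorners [0.4192 0.0965 0.036 ] [0.4837 0.1082 0.036 ]
 yaw handle 98.00466317832104 len 0.053166892562828194
 yaw back 100.29719195114042 w 0.06548488638089263
pan handle [0.6416 0.0896 0.042 ] [0.6454 0.0371 0.042 ] backcorners [0.5928 0.0895 0.036 ] [0.6901 0.0977 0.036 ]
 yaw handle 94.16710144373408 len 0.05263325130592351
 yaw back 94.79980722734379 w 0.09764046971787918
blockbase [0.68561112 0.29153    0.        ] [0.56814746 0.28037671 0.        ] [0.5729617  0.21297014 0.        ]
blocktop [0.67967194 0.29261428 0.072     ] [0.56382148 0.28222625 0.072     ] [0.56637221 0.21520813 0.072     ]
scoop side: back [0.47716856 0.10828634 0.036     ] [0.41316236 0.1004153  0.036     ] front top [0.45258348 0.22656069 0.03      ] [0.38801741 0.22229332 0.03      ]
hopper top back corners [0.68123194 0.28482064 0.18      ] [0.56583397 0.2760972  0.18      ] [0.68666641 0.20719606 0.181     ] [0.55827736 0.22094942 0.18      ]
scene [ 0.58651038 -0.32523344  0.005     ]
side [ 0.58187276 -0.32695511  0.005     ]
```

View pics/s2.png

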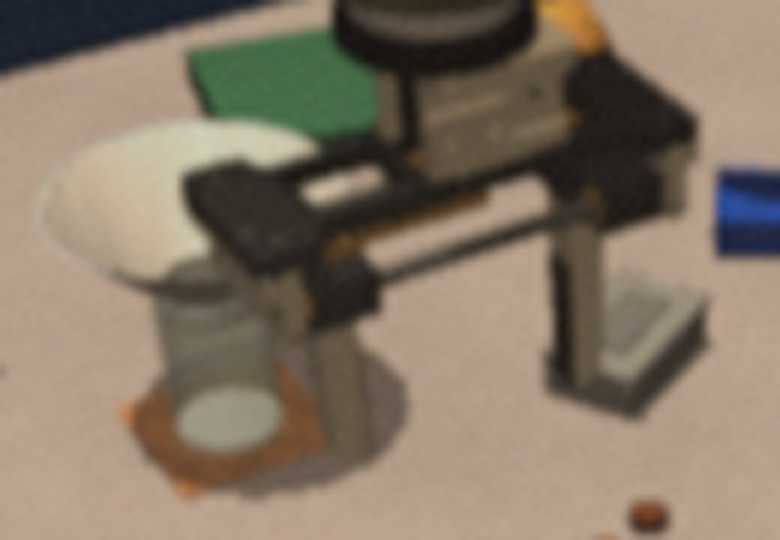

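View pics/d3.png

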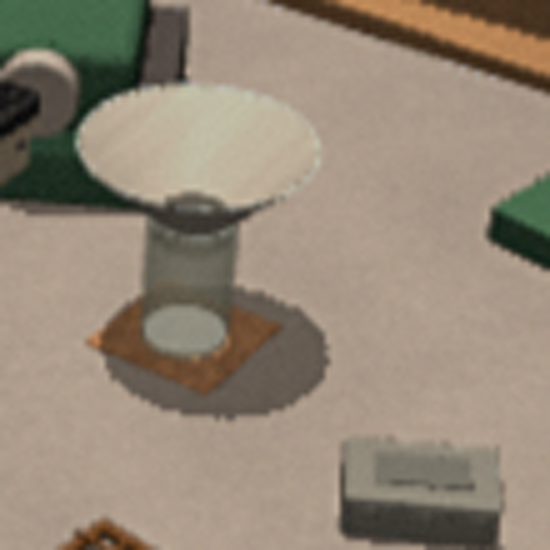

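Run:
```python
from h import *
w=cam("wrist","w2.png",(150,170,320,290),4.5);b=cam("side","d4.png",(300,180,400,240),8);a=cam("scene")
print("buckle",px(b,332.5,202,.005),px(a,180+280/2.5,130+191/2.5,.005))
for u,v in ((165.5,42),(190.5,30.5),(201,74)): print(px(w,u,v,.012))
print("box",px(b,90+608/2,120+128/2,.034))
```

```text
buckle [ 0.48751153 -0.09588167  0.005     ] [ 0.49028785 -0.09708578  0.005     ]
[0.42699805 0.15548649 0.012     ]
[0.45570286 0.16696193 0.012     ]
[0.46297444 0.12253701 0.012     ]
box [ 0.36399714 -0.25153355  0.034     ]
```

View pics/w2.png

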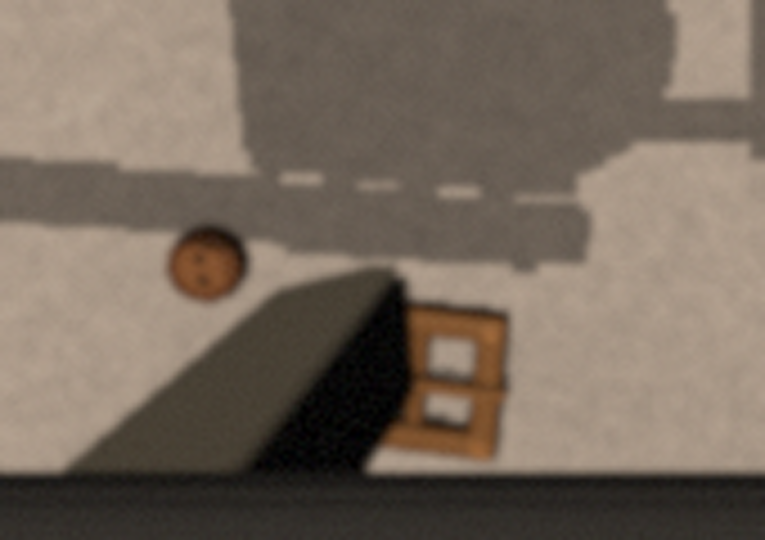

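View pics/d4.png

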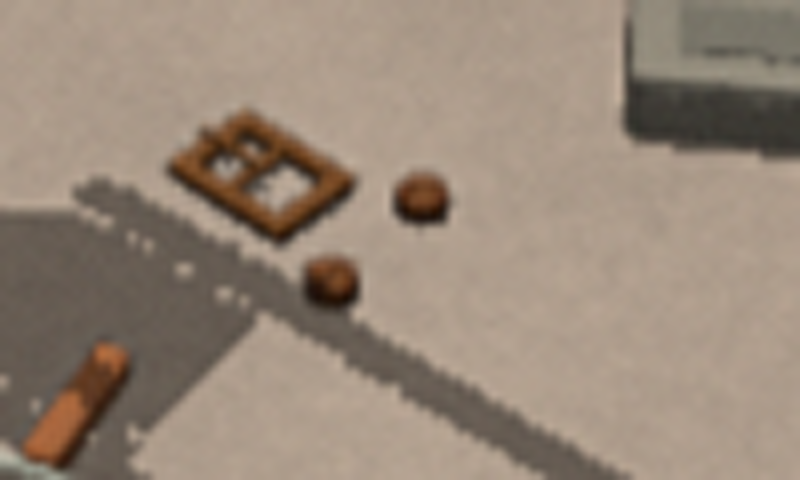

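Run:
```python
from h import *
w=cam("wrist"); print(px(w,196.2,228.7,.010))
go((.435,-.063,.08),down(-80))
```

```text
[ 0.43866379 -0.06183324  0.01      ]
t 0.95 d [ 13.86  -6.3  -16.5 ] r [80. -0. -0.]
```

jog_arm --pt "3 -1 -4 10 0 0 0.5" --pt "6 -2.5 -8 20 0 0 0.5" --pt "9 -4 -12 30 0 0 0.5" --pt "12 -6 -16.4 40 0 0 0.5" --pt "14 -6.3 -16.4 50 0 0 0.5" --squeeze 12

```text
t: 1.58
tool_pos: [0.4319, -0.0632, 0.076]
orientation: [0.686, 1.463, -0.688]
force: [0.2, 0.9, 0.3]
opening: 0.0489
```

Run:
```python
from h import *
go((.4365,-.063,.06),down(-80))
```

```text
t 1.57 d [1.6  0.37 0.28] r [29.59 -0.13  0.19]
```

jog_arm --pt "0.5 0.37 0.28 10 0 0 0.5" --pt "1 0.37 0.28 20 0 0 0.52" --pt "1.6 0.37 0.28 29.6 -0.1 0.2 0.52" --pt "3 0.37 0.28 29.6 -0.1 0.2 0.52"

```text
t: 2.08
tool_pos: [0.4372, -0.0632, 0.0462]
orientation: [1.08, 1.286, -1.078]
force: [-0.3, -0.9, 0.3]
opening: 0.0445
```

Run:
```python
from h import *
w=cam("wrist","w3.png");b=cam("side","d5.png",(300,170,400,240),8)
print([o for o in brown(b,box=(320,190,370,230))])
go((.4365,-.063,.004),down(-80))
```

```text
[(np.float64(352.0), np.float64(204.9), np.int32(11), array([ 0.4327, -0.1199])), (np.float64(341.3), np.float64(215.2), np.int32(9), array([ 0.4337, -0.0623]))]
t 2.17 d [4.01 0.15 0.07] r [ 0.22 -0.1   0.15]
```

View pics/w3.png

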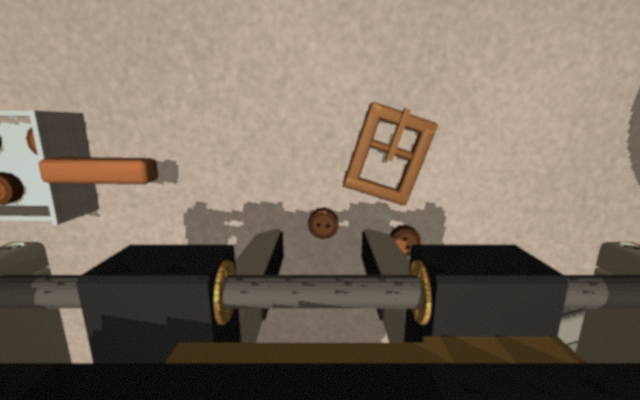

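View pics/d5.png

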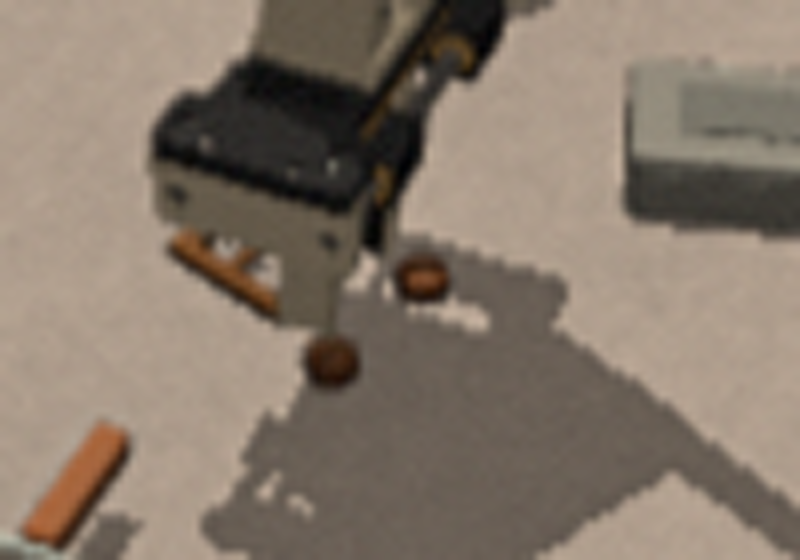

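Run:
```python
from h import *
w=cam("wrist"); print(px(w,323,222.5,.010),px(w,404,240,.010)); print(proj(w,(.4365,-.063,.005)))
# scoop refine
for u,v in ((45,171),(155,172)): print(px(w,u,v,.042))
print(px(w,35,111,.036),px(w,54,222,.036))
```

```text
[ 0.43609709 -0.06206864  0.01      ] [ 0.43358912 -0.11916084  0.01      ]
[324.42042728 219.94682649]
[0.44836342 0.09496134 0.042     ]
[0.45852854 0.03553618 0.042     ]
[0.47901208 0.10425296 0.036     ] [0.41640358 0.09606769 0.036     ]
```

jog_arm --pt "2 0 0 0 0 0 0.52" --pt "4.15 0 0 0 0 0 0.52" --pt "4.15 0 0 0 0 0 1" --pt "4.15 0 0 0 0 0 1" --pt "4.15 0 0 0 0 0 1"

```text
t: 2.85
tool_pos: [0.4362, -0.0629, 0.0045]
orientation: [1.077, 1.289, -1.077]
force: [-0.1, -0.5, 1.1]
opening: 0.0215
```

Run:
```python
from h import *
go((.4365,-.063,.1))
```

```text
t 2.85 d [-9.55  0.02  0.01] r [0. 0. 0.]
```

jog_arm --pt "-3 0 0 0 0 0 1" --pt "-7 0 0 0 0 0 1" --pt "-7 0 0 0 0 0 1"

```text
t: 3.22
tool_pos: [0.4397, -0.0638, 0.0789]
orientation: [1.078, 1.282, -1.072]
force: [0.4, 0.5, 0.5]
opening: 0.021
```

Run:
```python
from h import *
go((.435,.179,.07),down(-80.5))
```

```text
t 3.23 d [  0.85   3.85 -23.98] r [ 0.74  0.15 -0.4 ]
```

jog_arm --pt "0 0.8 -5 0 0 0 1" --pt "0 1.8 -11 0 0 0 1" --pt "0 2.8 -17 0 0 0 1" --pt "0.5 3.8 -24 0.7 0 0 1" --pt "0.8 3.85 -24 0.7 0 0 1"

```text
t: 3.85
tool_pos: [0.434, 0.1827, 0.07]
orientation: [1.084, 1.279, -1.078]
force: [0.4, -0.5, -0.7]
opening: 0.0212
```

Run:
```python
from h import *
w=cam("wrist","w4.png");cam("side","d6.png",(240,150,400,270),5)
go((.435,.179,.025),down(-80.5))
```

```text
t 3.95 d [4.45 0.06 0.09] r [ 0.22  0.17 -0.31]
```

View pics/w4.png

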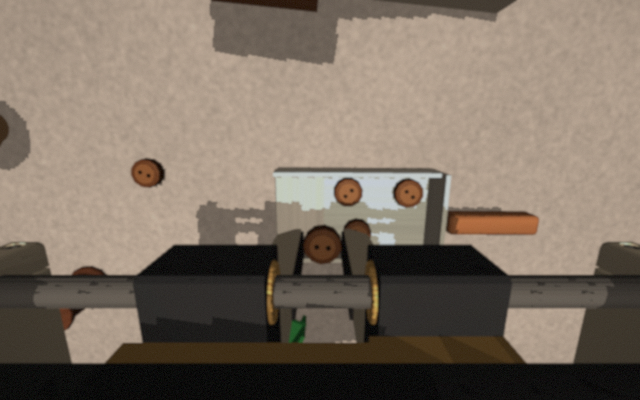

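View pics/d6.png

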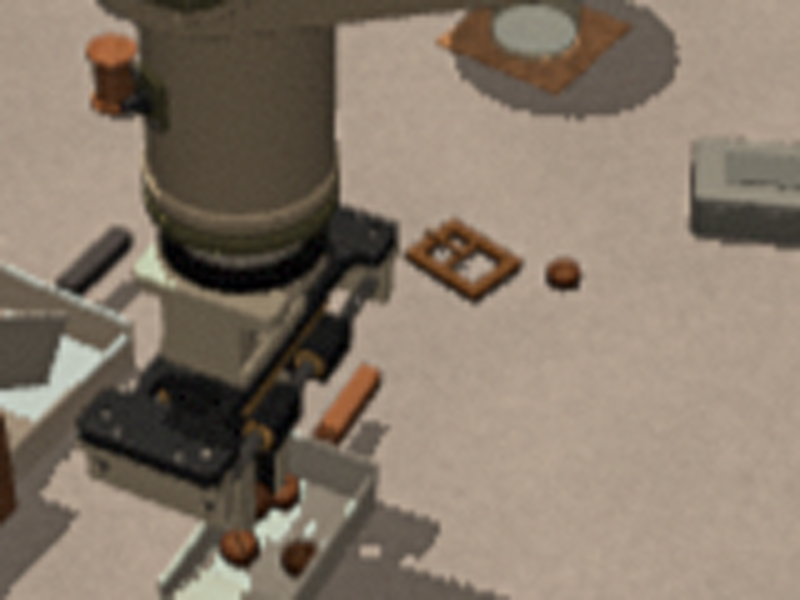

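jog_arm --pt "2.2 0 0 0 0 0 1" --pt "4.4 0 0 0 0 0 1" --pt "4.4 0 0 0 0 0 0.6" --pt "4.4 0 0 0 0 0 0.6" --pt "0 0 0 0 0 0 0.6"

```text
t: 4.58
tool_pos: [0.4318, 0.1785, 0.0678]
orientation: [1.081, 1.281, -1.086]
force: [0.3, 0.7, 0.2]
opening: 0.0369
```

Run:
```python
from h import *
w=cam("wrist","w5.png")
go((.4325,-.1215,.06),down(-80.5))
for u,v,z in ((448,174,.036),(275,172,.028),(450,222,.042),(535,224,.042)): print(px(w,u,v,z))
```

```text
t 4.62 d [ 1.63 -5.52 29.66] r [ 0.18  0.14 -0.63]
[0.47953319 0.10492051 0.036     ]
[0.46076127 0.21621638 0.028     ]
[0.44971557 0.09790344 0.042     ]
[0.45764762 0.04276272 0.042     ]
```

View pics/w5.png

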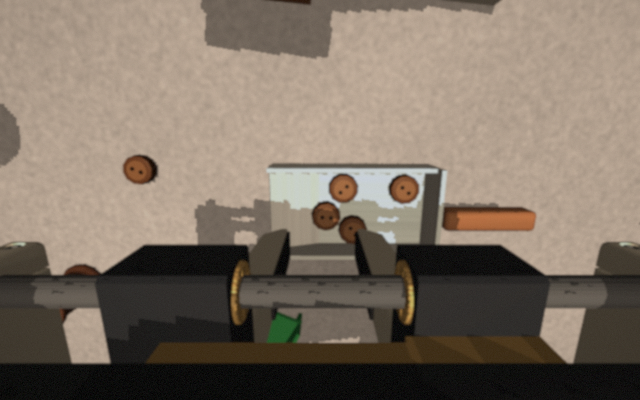

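jog_arm --pt "0 -1 6 0 0 0 0.52" --pt "0 -2 12 0 0 0 0.52" --pt "0 -3.3 18 0 0 0 0.52" --pt "0 -4.4 24 0 0 0 0.52" --pt "1.6 -5.5 29.6 0 0 0 0.52"

```text
t: 5.25
tool_pos: [0.4346, -0.1243, 0.0633]
orientation: [1.089, 1.268, -1.075]
force: [0.8, 0.4, -1.0]
opening: 0.0448
```

Run:
```python
from h import *
w=cam("wrist","w6.png")
go((.4325,-.1215,.004),down(-80.5))
print(proj(w,(.4325,-.1215,.01)),[o for o in brown(w,z=.01)])
```

```text
t 5.3 d [ 5.68  0.06 -0.86] r [-0.01  0.46 -0.75]
[318.6482655  219.36696776] [(np.float64(66.7), np.float64(148.4), np.int32(106), array([0.4543, 0.0612]))]
```

View pics/w6.png

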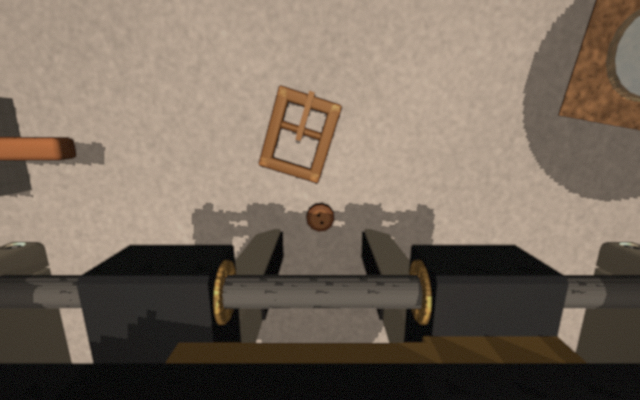

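Run:
```python
from h import *
s,p,R=st(); print(p,s["dq"].round(3)); w=cam("wrist"); go((.4325,-.1215,.004),down(-80.5))
```

```text
[ 0.43256125 -0.12971212  0.06081104] [ 0.11  -0.012  0.027  0.017  0.052  0.176]
t 5.35 d [ 5.68  0.03 -0.51] r [-0.17  0.29 -0.68]
```

jog_arm --pt "0 0 -0.4 0 0.2 -0.4 0.52" --pt "2.5 0 -0.4 0 0.2 -0.4 0.52" --pt "5.7 0 -0.4 0 0.2 -0.4 0.52" --pt "5.7 0 -0.4 0 0.2 -0.4 1" --pt "5.7 0 -0.4 0 0.2 -0.4 1"

```text
t: 5.98
tool_pos: [0.4333, -0.1221, 0.0052]
orientation: [1.089, 1.277, -1.084]
force: [0.0, 0.1, 0.1]
opening: 0.0289
```

jog_arm --pt "0 0 0 0 0 0 1" --pt "-2 0 0 0 0 0 1" --pt "-5 0 0 0 0 0 1" --pt "-7 0 0 0 0 0 1"

```text
t: 6.48
tool_pos: [0.4341, -0.1224, 0.078]
orientation: [1.089, 1.273, -1.082]
force: [0.6, 0.1, -0.6]
opening: 0.021
```

Run:
```python
from h import *
go((.4425,.155,.07),down(-80.5)); cam("wrist","w7.png")
```

```text
t 6.47 d [  0.74   5.36 -27.23] r [-0.08  0.22 -0.51]
```

View pics/w7.png

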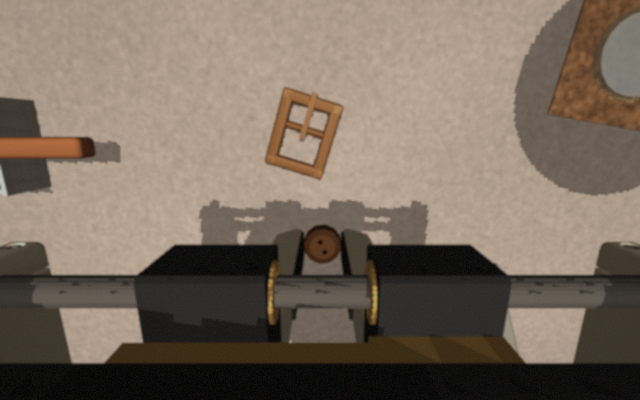

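jog_arm --pt "0 1 -6 0 0 0 1" --pt "0 2.2 -12 0 0 0 1" --pt "0 3.4 -18 0 0 0 1" --pt "0 4.6 -23 0 0 0 1" --pt "0.7 5.5 -26.7 0 0 0 1"

```text
t: 7.15
tool_pos: [0.4471, 0.152, 0.0739]
orientation: [1.09, 1.269, -1.077]
force: [-0.3, -0.2, -0.3]
opening: 0.0209
```

jog_arm --pt "0 0 0 0 0 0 1"

```text
t: 7.28
tool_pos: [0.4467, 0.1542, 0.0738]
orientation: [1.088, 1.271, -1.074]
force: [0.0, -0.4, -1.1]
opening: 0.021
```

Run:
```python
from h import *
go((.440,.149,.030),down(-80.5)); cam("wrist","w8.png")
```

```text
t 7.28 d [ 4.37 -0.82  0.38] r [ 0.22  0.28 -0.85]
```

View pics/w8.png

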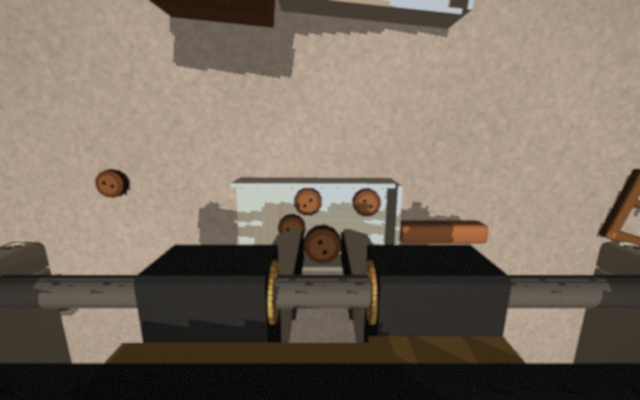

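jog_arm --pt "2 -0.6 0.4 0.2 0.2 -0.8 1" --pt "4.2 -0.7 0.4 0.2 0.2 -0.8 1" --pt "4.3 -0.7 0.4 0.2 0.2 -0.8 0.68" --pt "4.3 -0.7 0.4 0.2 0.2 -0.8 0.68" --pt "0 -0.7 0.4 0.2 0.2 -0.8 0.6"

```text
t: 7.95
tool_pos: [0.4384, 0.1469, 0.0721]
orientation: [1.083, 1.284, -1.092]
force: [0.1, 0.3, 0.4]
opening: 0.0353
```

Run:
```python
from h import *
w=cam("wrist","w9.png");go((.441,.3175,.06),down(-80.5))
```

```text
t 8.0 d [  2.01   2.53 -16.74] r [-0.06  0.09 -0.36]
```

View pics/w9.png

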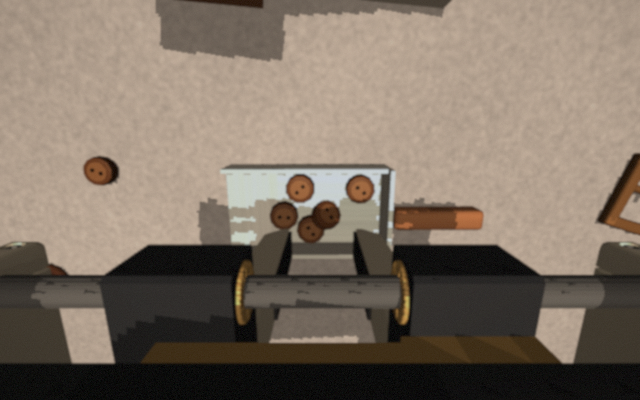

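jog_arm --pt "0 0.7 -5 0 0 0 0.55" --pt "0 1.5 -10 0 0 0 0.52"

```text
t: 8.25
tool_pos: [0.4438, 0.2505, 0.0826]
orientation: [1.094, 1.274, -1.081]
force: [0.1, 0.6, 1.3]
opening: 0.0439
```

Run:
```python
from h import *
a=cam("scene","s3.png",(340,230,500,350),5);b=cam("side","d7.png",(190,260,310,360),6)
w=cam("wrist","w10.png");go((.441,.3175,.06),down(-80.5))
print("egg",px(b,210.5,330,.02),px(a,428,325,.02),"spool",px(a,438.5,279,.022),px(b,273.5,333,.022))
```

```text
t 8.4 d [ 2.14  0.95 -6.56] r [ 0.11  0.04 -0.49]
egg [0.45611572 0.440131   0.02      ] [0.45516292 0.43875311 0.02      ] spool [0.33606794 0.36407946 0.022     ] [0.3373057  0.36398121 0.022     ]
```

View pics/w10.png

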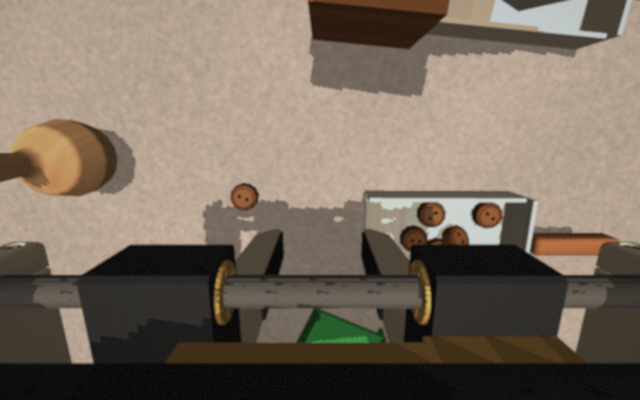

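View pics/d7.png

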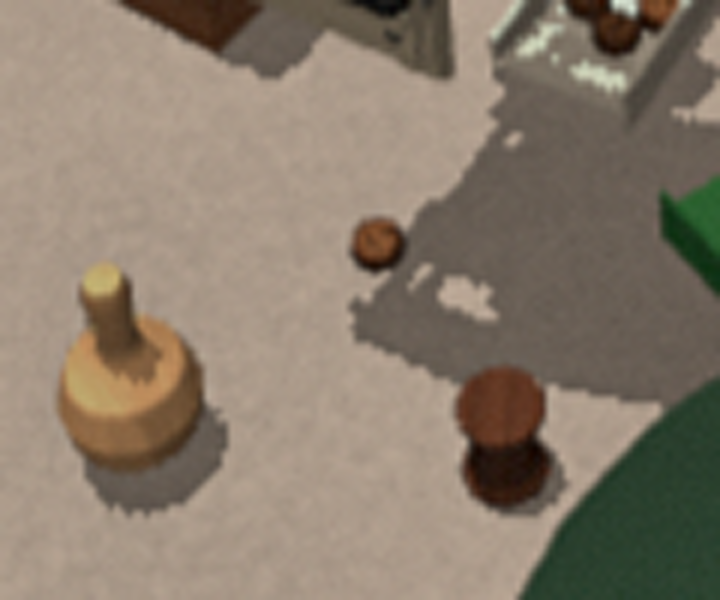

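View pics/s3.png

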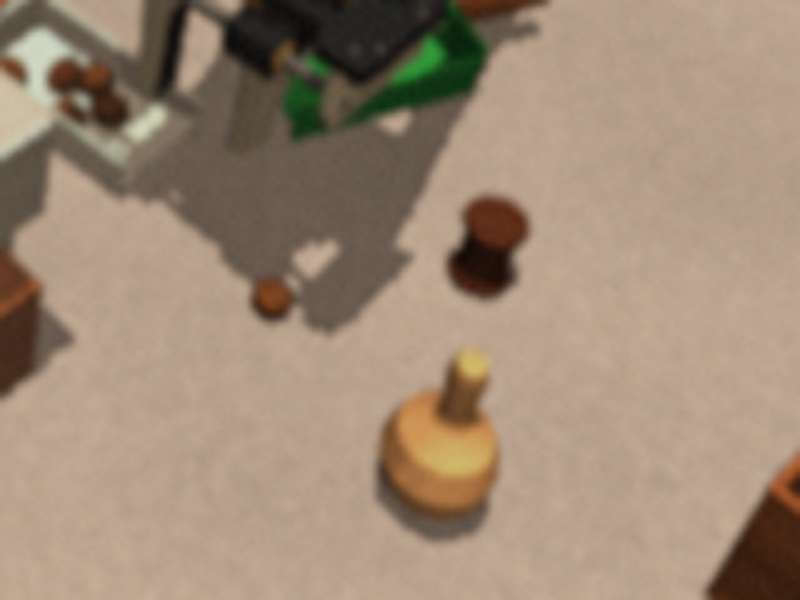

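Run:
```python
from h import *
w=cam("wrist"); print(px(w,244,196,.01)); go((.441,.3175,.05),down(-80.5))
```

```text
[0.44354749 0.31474742 0.01      ]
t 8.45 d [ 3.09  0.98 -6.69] r [ 0.05  0.09 -0.44]
```

jog_arm --pt "1.5 0.6 -4 0 0 0 0.52" --pt "3 1.05 -6.6 0 0 -0.4 0.52" --pt "3 1.05 -6.6 0 0 -0.4 0.52"

```text
t: 8.82
tool_pos: [0.4414, 0.3161, 0.0499]
orientation: [1.083, 1.282, -1.087]
force: [-1.2, -0.0, -0.4]
opening: 0.0448
```

Run:
```python
from h import *
w=cam("wrist","w11.png"); go((.442,.3165,.0045),down(-80.5))
```

```text
t 8.88 d [ 4.61  0.04 -0.1 ] r [0.05 0.14 0.02]
```

View pics/w11.png

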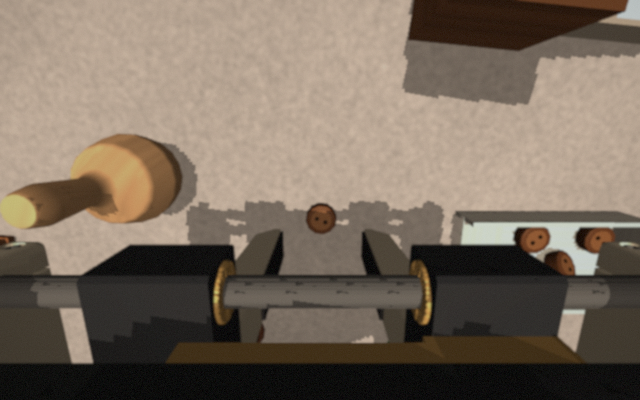

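jog_arm --pt "2.3 0 0 0 0 0 0.52" --pt "4.6 0 0 0 0 0 0.52" --pt "4.6 0 0 0 0 0 1" --pt "4.6 0 0 0 0 0 1" --pt "4.6 0 0 0 0 0 1"

```text
t: 9.5
tool_pos: [0.443, 0.3156, 0.0062]
orientation: [1.086, 1.281, -1.085]
force: [0.2, -1.0, 2.7]
opening: 0.0211
```

jog_arm --pt "0 0 0 0 0 0 1" --pt "-2 0 0 0 0 0 1" --pt "-5 0 0 0 0 0 1" --pt "-7 0 0 0 0 0 1"

```text
t: 10.0
tool_pos: [0.4435, 0.3162, 0.0782]
orientation: [1.087, 1.28, -1.083]
force: [0.2, 0.5, 0.4]
opening: 0.0212
```

Run:
```python
from h import *
go((.440,.155,.07),down(-80.5))
```

```text
t 10.0 d [ 0.83 -3.03 15.84] r [ 0.05  0.06 -0.23]
```

jog_arm --pt "0 -1.2 4.5 0 0 0 1" --pt "0 -2.6 9 0 0 0 1" --pt "0.8 -4.1 13.1 0 0 0 1" --pt "0.8 -4.1 13.1 0 0 0 1" --pt "0.8 -4.1 13.1 0 0 0 1"

```text
t: 10.62
tool_pos: [0.4254, 0.1806, 0.0709]
orientation: [1.089, 1.279, -1.082]
force: [0.4, 1.1, -0.2]
opening: 0.0207
```

Run:
```python
from h import *
go((.423,.180,.030),down(-80.5)); cam("wrist","w12.png")
```

```text
t 10.62 d [ 4.09 -0.27  0.02] r [ 0.    0.03 -0.3 ]
```

View pics/w12.png

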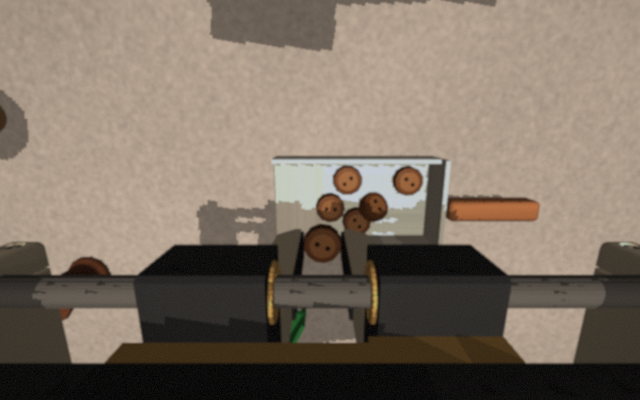

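jog_arm --pt "2 0.3 0 0 0 0 1" --pt "4.1 0.3 0 0 0 0 1" --pt "4.2 0.3 0 0 0 0 0.65" --pt "4.2 0.3 0 0 0 0 0.65" --pt "-2 0.3 0 0 0 0 0.6"

```text
t: 11.3
tool_pos: [0.4247, 0.1807, 0.0878]
orientation: [1.082, 1.285, -1.089]
force: [1.2, 0.6, 0.2]
opening: 0.036
```

jog_arm --pt "-4 0 0 -10 0 0 0.5" --pt "-8 -3 3 -20 0 0 0.5" --pt "-12 -5 5 -30 0 0 0.5" --pt "-12 -5 5 -40 0 0 0.5" --pt "-12 -5 5 -50 0 0 0.5"

```text
t: 11.92
tool_pos: [0.3851, 0.1234, 0.2106]
orientation: [0.411, 1.53, -0.413]
force: [0.7, 0.1, -0.4]
opening: 0.0467
```

Run:
```python
from h import *
cam("wrist","w13.png");a=cam("scene","s4.png");b=cam("side","d8.png")
```

```text
(no output)
```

View pics/w13.png

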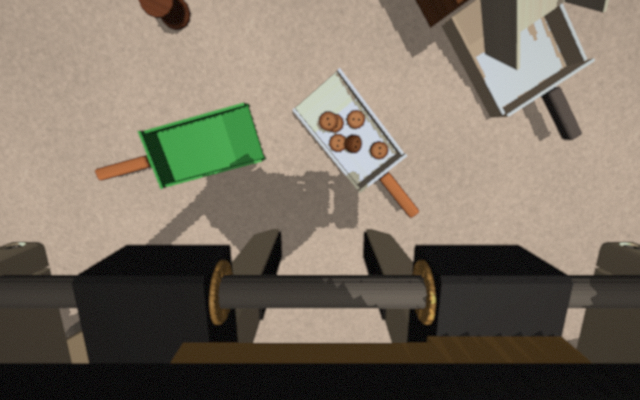

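View pics/s4.png

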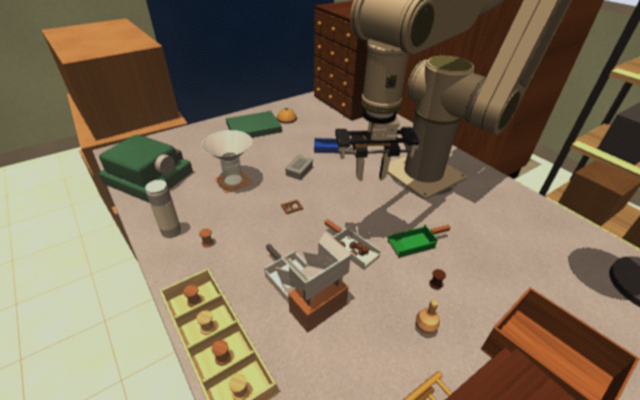

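View pics/d8.png

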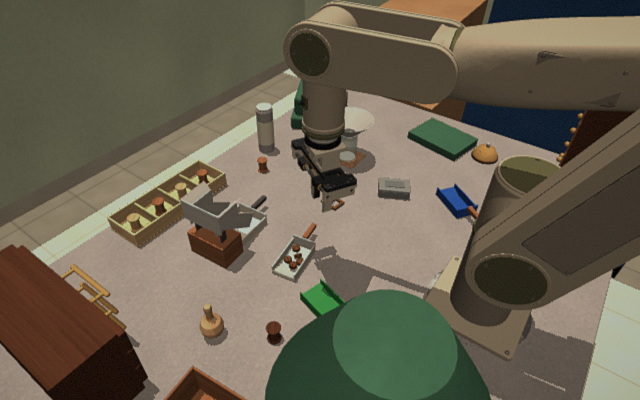

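Run:
```python
from h import *
w=cam("wrist","w14.png",(290,60,430,220),4)
for u,v,z in ((405,156,.036),(362,188,.036),(384,176,.042),(414,212,.042)): print(px(w,u,v,z).round(4))
```

```text
[0.4783 0.1065 0.036 ]
[0.4207 0.0991 0.036 ]
[0.4477 0.1001 0.042 ]
[0.4576 0.0469 0.042 ]
```

View pics/w14.png

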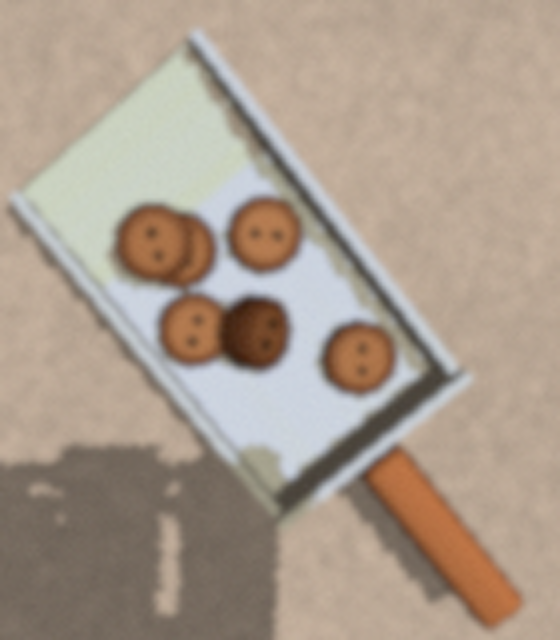

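Run:
```python
from h import *
w=cam("wrist")
P={}
for n,u,v,z in (("br",407.5,154.3,.036),("bl",360,189.5,.036),("h0",385.8,175.8,.042),("h1",416.3,213.3,.042),("fr",338.8,68,.028),("fl",293.5,108.8,.028)): P[n]=px(w,u,v,z)[:2]; print(n,P[n].round(4))
b=(P["br"]+P["bl"])/2; f=(P["fr"]+P["fl"])/2; d=f-b; yaw=np.degrees(np.arctan2(d[1],d[0])); print("back",b,"front",f,"yaw",yaw,np.linalg.norm(d))
d=P["h0"]-P["h1"]; print(np.degrees(np.arctan2(d[1],d[0])))
x=np.array([np.cos(np.radians(yaw)),np.sin(np.radians(yaw))]); print("origin",(b+.0445*x+f-.075*x)/2,"grip",b-.0305*x, P["h1"]+.028*x)
```

```text
br [0.4811 0.1067]
bl [0.4177 0.0987]
h0 [0.4492 0.0992]
h1 [0.4588 0.0442]
fr [0.4614 0.2215]
fl [0.3991 0.2109]
back [0.44940332 0.10270006] front [0.43022031 0.21617448] yaw 99.59521251851369 0.11508445429143432
99.885590796724
origin [0.44235378 0.14440062] grip [0.45448725 0.07262676] [0.45412219 0.07182061]
```

Run:
```python
from h import *
go((.4545,.0722,.09),down(9.7));go((.4545,.0722,.0152),down(9.7))
```

```text
t 12.18 d [11.85 -0.8   8.67] r [-40.33  -0.14   0.16]
t 12.18 d [19.33 -0.77  8.68] r [-40.33  -0.14   0.16]
```

jog_arm --pt "3 -0.3 3 -10 0 0 0.5" --pt "6 -0.6 6 -20 0 0 0.5" --pt "9 -0.8 8.7 -30 0 0 0.5" --pt "11 -0.8 8.7 -40.3 0 0 0.5" --pt "11 -0.8 8.7 -40.3 0 0 0.5"

```text
t: 12.8
tool_pos: [0.4532, 0.0719, 0.0967]
orientation: [-0.131, 1.574, 0.128]
force: [-0.4, -0.3, -0.0]
opening: 0.0464
```

Run:
```python
from h import *
cam("wrist","w15.png")
go((.4545,.0722,.0152),down(9.7))
```

```text
t 12.85 d [8.29 0.01 0.08] r [-0.36 -0.29  0.08]
```

View pics/w15.png

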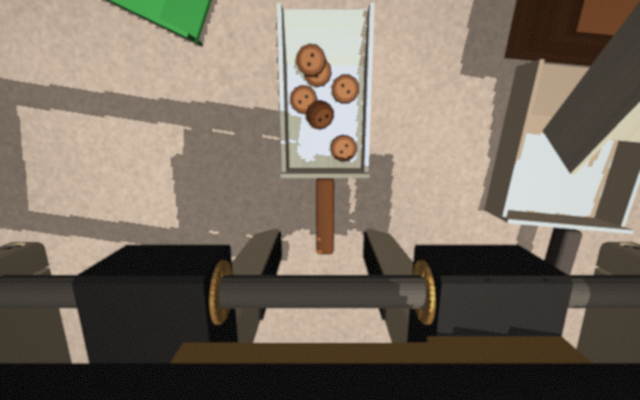

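jog_arm --pt "3 0 0.1 0 0 0 0.5" --pt "6 0 0.1 0 0 0 0.5" --pt "8.2 0 0.1 0 0 0 0.5" --pt "8.2 0 0.1 0 0 0 0.5"

```text
t: 13.35
tool_pos: [0.4539, 0.0724, 0.0159]
orientation: [-0.127, 1.574, 0.124]
force: [-0.3, -0.3, 0.7]
opening: 0.0463
```

jog_arm --pt "0 0 0 0 0 0 1" --pt "0 0 0 0 0 0 1" --pt "0 0 0 0 0 0 1" --pt "0 0 0 0 0 0 1" --squeeze 55

```text
t: 13.85
tool_pos: [0.4544, 0.0724, 0.0164]
orientation: [-0.126, 1.573, 0.124]
force: [0.1, -0.8, 3.5]
opening: 0.0134
```

jog_arm --pt "-0.7 0 0 0 0 0 1" --pt "-2 0 0 0 0 0 1" --pt "-4 0 0 0 0 0 1" --pt "-4 0 0 0 0 0 1"

```text
t: 14.35
tool_pos: [0.4564, 0.0726, 0.0587]
orientation: [-0.126, 1.569, 0.123]
force: [-0.3, 0.6, -2.1]
opening: 0.0137
```

Run:
```python
from h import *
cam("wrist","w16.png");cam("side","d9.png",(220,150,380,270),5)
```

```text
(no output)
```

View pics/w16.png

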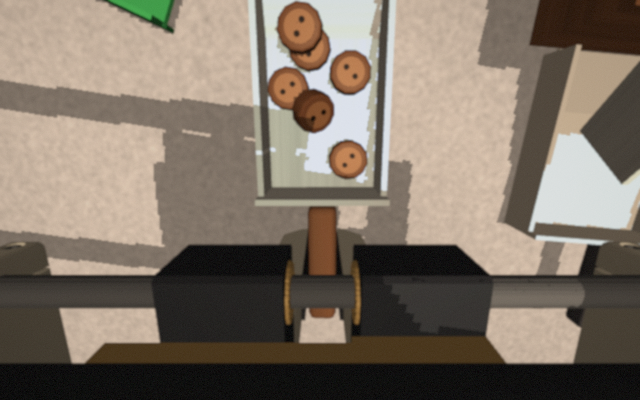

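View pics/d9.png

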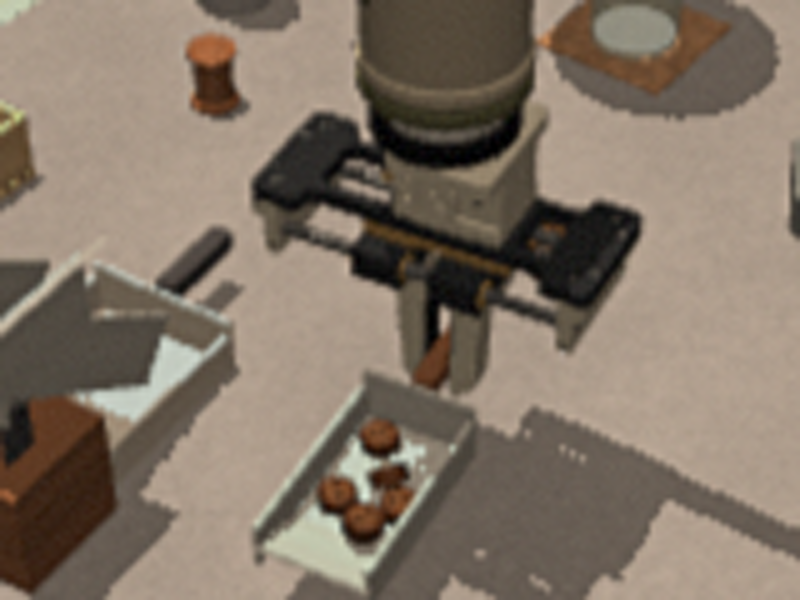

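```bash
cat >> h.py <<'E'
O=np.array([.630,.220,0.]);F=np.array([np.cos(np.radians(-85.1)),np.sin(np.radians(-85.1)),0])
def pourpose(L,yaw,th,back=.150,up=.001):
    """TCP pose when the scoop lip is at L, yaw deg, spout down th deg"""
    a=np.radians(yaw);t=np.radians(th);x=np.array([np.cos(a),np.sin(a),0]);k=np.array([0,0,1.])
    xs=x*np.cos(t)-k*np.sin(t); zs=x*np.sin(t)+k*np.cos(t)
    return np.array(L)-back*xs+up*zs, down(yaw-90)*Ro.from_rotvec([0,0,-t])
def rows(poses):
    s,p,Rc=st(); print("t",round(s["t"],2),p.round(4))
    for pos,R in poses:
        print((Rc.inv().apply(np.array(pos)-p)*100).round(1),(Rc.inv()*R).as_rotvec(degrees=True).round(1))
E
python3 - <<'E'
from h import *
L=lambda x,z:O+F*x+np.array([0,0,z])
rows([pourpose(L(-.012,.225),94.9,0)])
E
```

```text
t 14.45 [0.4548 0.0725 0.0566]
[-17.   -2.   18.5] [ 4.2 -0.3  0.1]
```

jog_arm --pt "-2.5 0 0 0 0 0 1" --pt "-6 0 0 0 0 0 1" --pt "-10 0 0 0 0 0 1" --pt "-14 0 1 1 0 0 1" --pt "-17 -0.2 3.5 2 0 0 1"

```text
t: 15.08
tool_pos: [0.4905, 0.0765, 0.2275]
orientation: [-0.099, 1.573, 0.096]
force: [-0.7, -0.0, -3.0]
opening: 0.0134
```

Run:
```python
from h import *
L=lambda x,z:O+F*x+np.array([0,0,z])
rows([pourpose(L(-.012,.225),94.9,0)])
```

```text
t 15.07 [0.4905 0.0765 0.2275]
[ 0.1 -1.3 15.1] [ 2.2 -0.3  0.1]
```

jog_arm --pt "0 -0.4 4 0.7 0 0 1" --pt "0 -0.8 8 1.4 0 0 1" --pt "0 -1.1 12 2 0 0 1" --pt "0 -1.3 15.1 2.2 0 0 1" --pt "0 -1.3 15.1 2.2 0 0 1"

```text
t: 15.7
tool_pos: [0.6424, 0.0821, 0.2239]
orientation: [-0.068, 1.578, 0.065]
force: [-0.6, 1.0, -3.1]
opening: 0.0136
```

Run:
```python
from h import *
L=lambda x,z:O+F*x+np.array([0,0,z])
cam("wrist","w17.png");cam("side","d10.png",(120,80,380,280),3);cam("scene","s5.png",(200,120,400,340),2.5)
rows([pourpose(L(-.012,.225),94.9,0)])
```

```text
t 15.85 [0.641  0.0822 0.2258]
[-0.   0.   0.1] [-0.  -0.4  0.1]
```

View pics/w17.png

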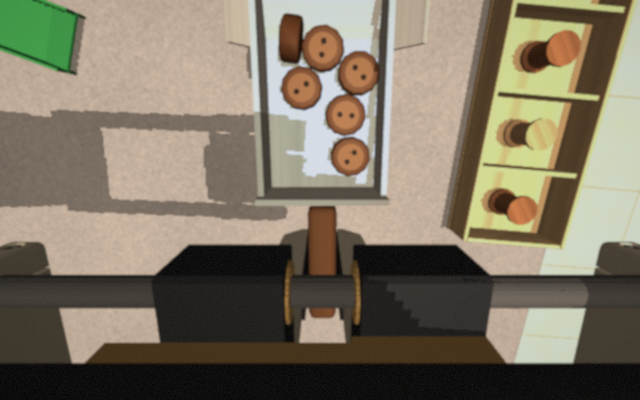

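View pics/d10.png

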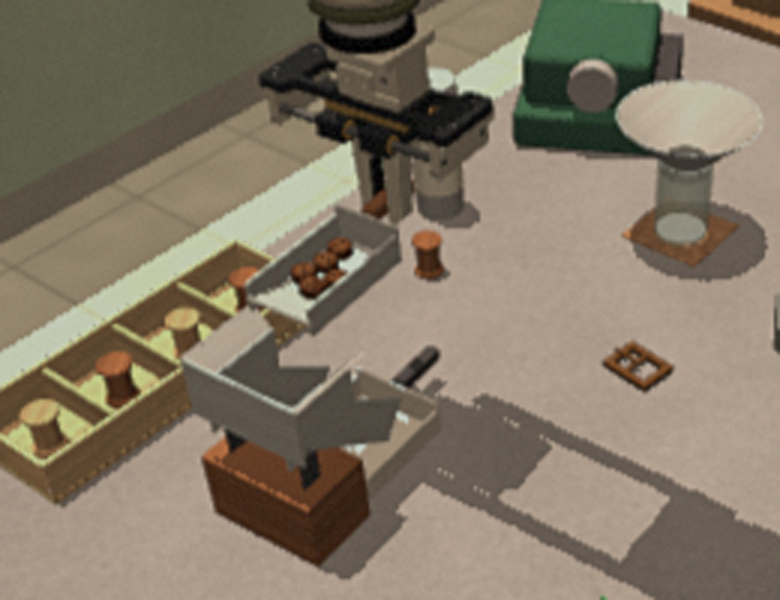

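View pics/s5.png

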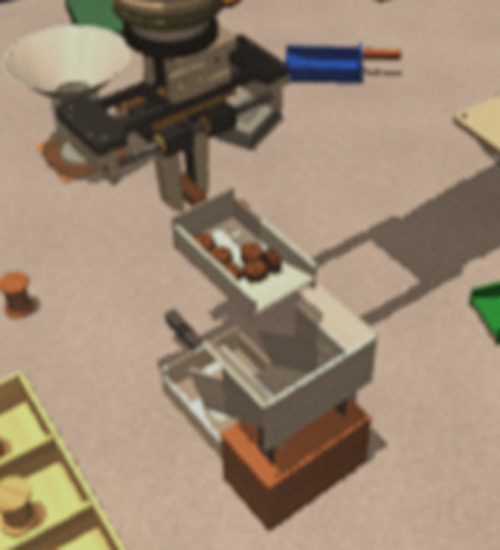

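Run:
```python
from h import *
L=lambda x,z:O+F*x+np.array([0,0,z])
a=cam("scene");b=cam("side"); print(tri(a,(315.2,236),b,(213.3,185)),L(-.012,.225))
rows([pourpose(L(-.012,z),94.9,t) for t,z in ((9,.22),(18,.21),(27,.2),(36,.19),(45,.18))])
```

```text
(array([0.62344251, 0.2272821 , 0.21922846]), np.float64(0.0054658324476713396)) [0.628975   0.23195614 0.225     ]
t 15.95 [0.6411 0.0823 0.2268]
[-1.8  0.2  0.1] [ 0.  -0.3 -8.9]
[-3.1  0.8  0.1] [  0.   -0.3 -17.9]
[-4.2  1.7  0. ] [  0.1  -0.3 -26.9]
[-5.2  2.9  0. ] [  0.1  -0.3 -35.9]
[-6.   4.5  0. ] [  0.1  -0.3 -44.9]
```

jog_arm --pt "-1.8 0.2 0.1 0 -0.3 -9" --pt "-3.1 0.8 0.1 0 -0.3 -18" --pt "-4.2 1.7 0 0 -0.3 -27" --pt "-4.2 1.7 0 0 -0.3 -27"

```text
$.targets[0]: bad value
```

jog_arm --pt "-1.8 0.2 0.1 0 -0.3 -9 1" --pt "-3.1 0.8 0.1 0 -0.3 -18 1" --pt "-4.2 1.7 0 0 -0.3 -27 1" --pt "-4.2 1.7 0 0 -0.3 -27 1"

```text
t: 16.45
tool_pos: [0.6388, 0.1028, 0.2683]
orientation: [-0.441, 1.517, -0.299]
force: [-0.5, 0.2, -2.4]
opening: 0.0135
```

Run:
```python
from h import *
L=lambda x,z:O+F*x+np.array([0,0,z])
b=cam("side","d11.png",(120,80,380,280),3)
rows([pourpose(L(-.012,z),94.9,t) for t,z in ((27,.2),(36,.19),(45,.18),(54,.175),(62,.172),(68,.172))])
```

```text
t 16.5 [0.6392 0.1013 0.2684]
[ 0.  -0.2  0.1] [0.3 0.1 0. ]
[-1.4  0.4  0.1] [ 0.2  0.1 -9. ]
[-2.8  1.5  0.1] [  0.2   0.1 -18. ]
[-4.5  2.6  0.1] [  0.2   0.1 -27. ]
[-6.1  3.8  0.1] [  0.2   0.1 -35. ]
[-7.3  4.8  0.1] [  0.2   0.2 -41. ]
```

View pics/d11.png

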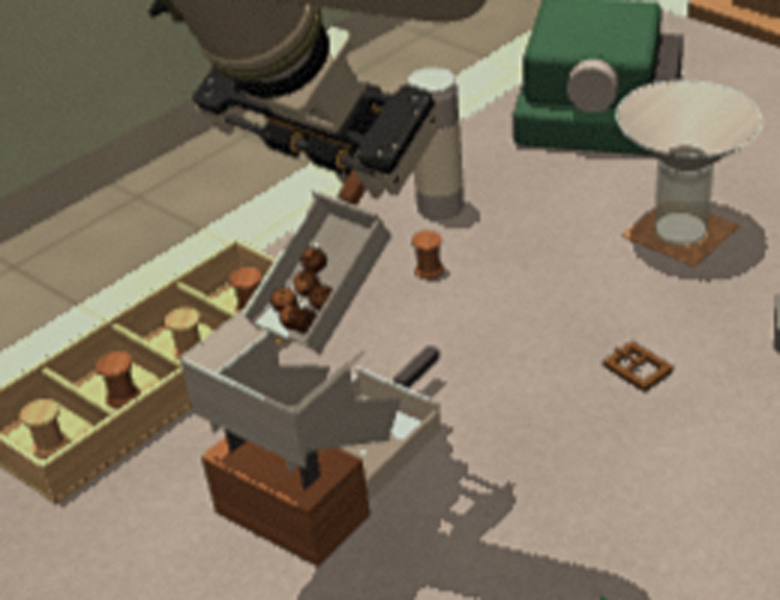

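jog_arm --pt "-1.4 0.4 0.1 0.2 0.1 -9 1" --pt "-2.8 1.4 0.1 0.2 0.1 -18 1" --pt "-3.6 2 0.1 0.2 0.1 -22 1" --pt "-4.5 2.6 0.1 0.2 0.1 -27 1" --pt "-4.5 2.6 0.1 0.2 0.1 -27 1"

```text
t: 17.12
tool_pos: [0.6359, 0.1445, 0.2948]
orientation: [-0.794, 1.405, -0.667]
force: [0.2, 0.9, -1.6]
opening: 0.0132
```

Run:
```python
from h import *
L=lambda x,z:O+F*x+np.array([0,0,z])
b=cam("side","d12.png",(120,80,380,280),3)
rows([pourpose(L(-.012,z),94.9,t) for t,z in ((54,.175),(62,.172),(68,.172))])
```

```text
t 17.18 [0.6363 0.1439 0.2958]
[-0.1 -0.   0. ] [ 0.1 -0.  -0.1]
[-2.1  0.4  0. ] [ 0.1 -0.  -8.1]
[-3.6  0.7  0. ] [  0.1  -0.  -14.1]
```

View pics/d12.png

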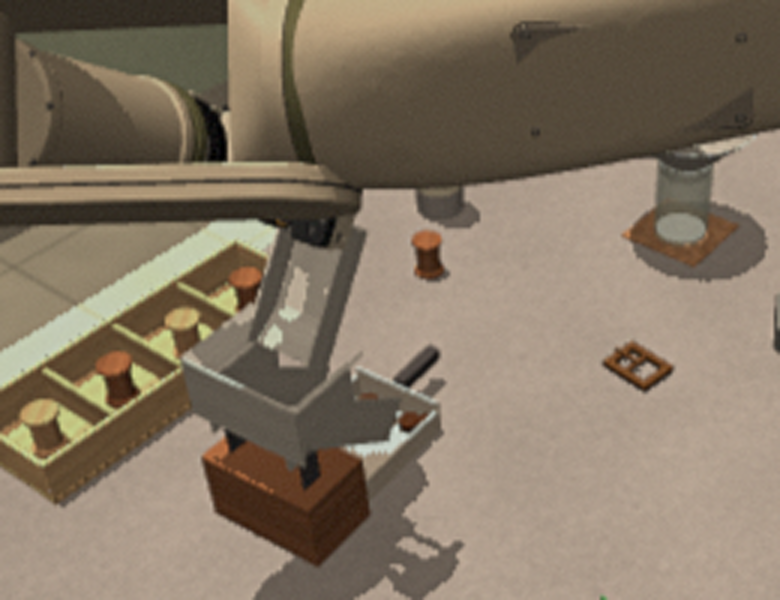

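Scoop looks empty and buttons show in the pan already. Tilt a little further to be sure.

jog_arm --pt "-2.1 0.4 0 0 0 -8 1" --pt "-2.1 0.4 0 0 0 -8 1" --pt "-2.1 0.4 0 0 0 -8 1"

```text
t: 17.55
tool_pos: [0.6352, 0.1619, 0.3054]
orientation: [-0.891, 1.359, -0.773]
force: [-0.7, -0.4, -0.7]
opening: 0.0137
```

Run:
```python
from h import *
b=cam("side","d13.png",(160,120,320,260),5);cam("scene","s6.png",(220,170,380,330),4);cam("wrist","w18.png")
```

```text
(no output)
```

View pics/d13.png

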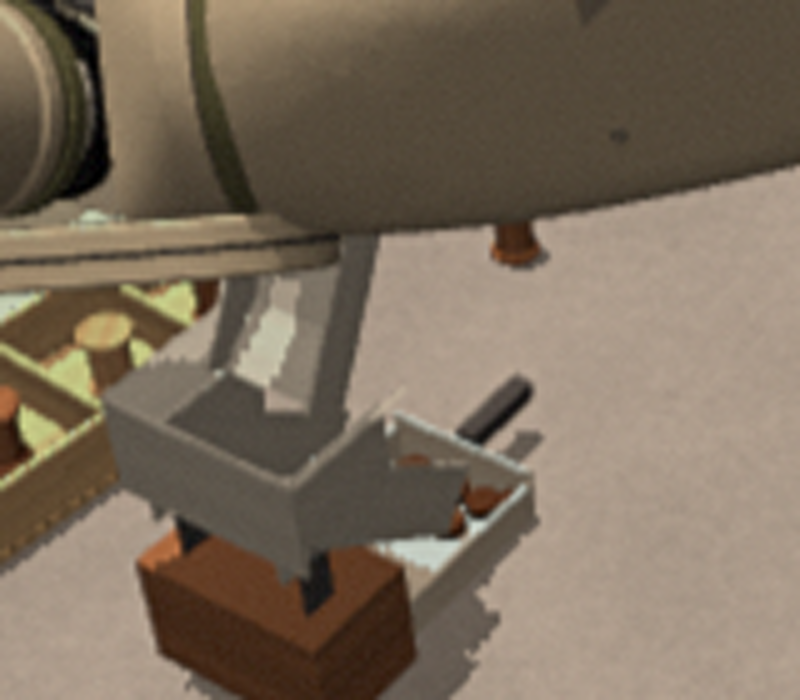

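View pics/s6.png

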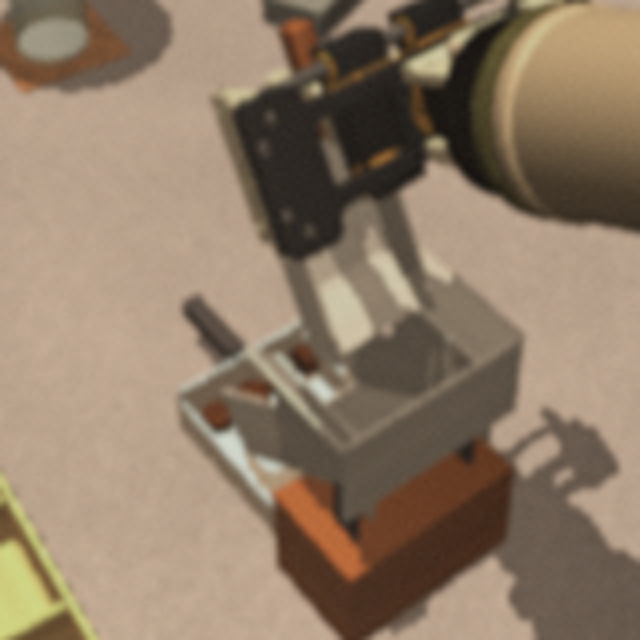

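View pics/w18.png

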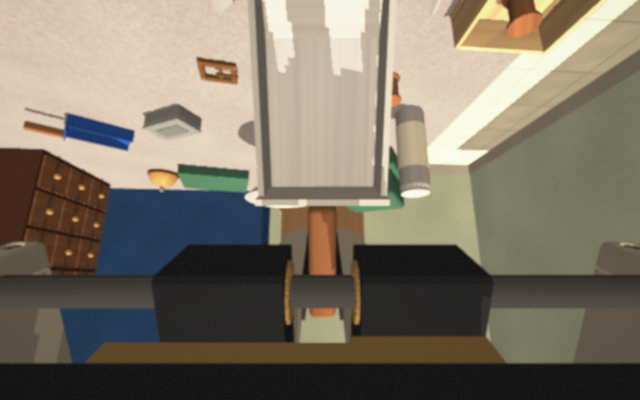

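Run:
```python
from h import *
L=lambda x,z:O+F*x+np.array([0,0,z])
rows([pourpose(L(-.012,z),94.9,t) for t,z in ((54,.19),(44,.21),(34,.225),(24,.235),(14,.24),(4,.24))])
```

```text
t 17.7 [0.6352 0.162  0.3067]
[ 1.3 -1.3 -0. ] [-0.1 -0.   7.7]
[ 2.9 -2.5 -0. ] [-0.1 -0.  17.7]
[ 4.6 -2.8 -0. ] [-0.1 -0.  27.7]
[ 6.3 -2.3 -0. ] [-0.1 -0.  37.7]
[ 8. -1. -0.] [-0.1 -0.  47.7]
[ 9.6  1.1 -0. ] [-0.1  0.  57.7]
```

jog_arm --pt "1.3 -1.3 0 -0.1 0 7.7 1" --pt "2.9 -2.5 0 -0.1 0 17.7 1" --pt "4.6 -2.8 0 -0.1 0 27.7 1" --pt "6.3 -2.3 0 -0.1 0 37.7 1" --pt "8 -1 0 -0.1 0 47.7 1"

```text
t: 18.32
tool_pos: [0.6426, 0.0864, 0.2813]
orientation: [-0.251, 1.544, -0.121]
force: [0.1, -0.9, -2.5]
opening: 0.0133
```

Run:
```python
from h import *
rows([((.56,.075,.23),down(7)),((.4545,.0722,.23),down(9.7)),((.4545,.0722,.017),down(9.7))])
```

```text
t 18.32 [0.6426 0.0864 0.2813]
[ 5.   0.8 -8.4] [-2.2  0.2 13.6]
[  4.8   1.3 -18.9] [-4.9 -0.1 13.6]
[ 25.5   6.4 -19.1] [-4.9 -0.1 13.6]
```

jog_arm --pt "1.5 0 -2 -1 0 8 1" --pt "4 0.5 -6 -2 0 13.6 1" --pt "4.8 1 -12 -3 0 13.6 1" --pt "4.8 1.3 -18.9 -4.9 0 13.6 1" --pt "6 1.5 -18.9 -4.9 0 13.6 1"

```text
t: 18.95
tool_pos: [0.4525, 0.0703, 0.2195]
orientation: [-0.133, 1.565, 0.132]
force: [0.8, 0.0, -0.8]
opening: 0.0137
```

Run:
```python
from h import *
rows([((.4545,.0722,.03),down(9.7)),((.4545,.0722,.0165),down(9.7))])
```

```text
t 18.95 [0.4525 0.0703 0.2195]
[19.   0.2  0.2] [-0.1  0.1  0. ]
[20.3  0.2  0.2] [-0.1  0.1  0. ]
```

jog_arm --pt "5 0.2 0.2 0 0 0 1" --pt "10 0.2 0.2 0 0 0 1" --pt "15 0.2 0.2 0 0 0 1" --pt "18 0.2 0.2 0 0 0 1" --pt "18.5 0.2 0.2 0 0 0 1"

```text
t: 19.58
tool_pos: [0.4535, 0.0721, 0.0329]
orientation: [-0.132, 1.568, 0.131]
force: [-0.2, -0.0, -0.5]
opening: 0.0137
```

Run:
```python
from h import *
rows([((.4545,.0722,.0165),down(9.7))]); cam("side","d14.png",(220,150,380,270),5)
```

```text
t 19.57 [0.4535 0.0721 0.0329]
[ 1.6 -0.   0.1] [-0.1 -0.   0. ]
```

View pics/d14.png

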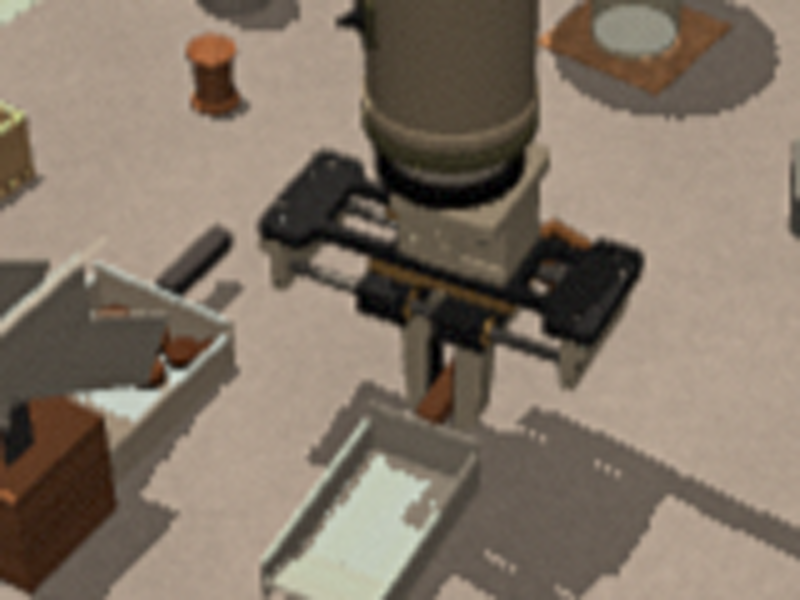

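jog_arm --pt "0.8 0 0 0 0 0 1" --pt "1.3 0 0 0 0 0 1" --pt "1.6 0 0 0 0 0 1" --pt "1.7 0 0 0 0 0 1"

```text
t: 20.12
tool_pos: [0.4546, 0.0722, 0.017]
orientation: [-0.132, 1.565, 0.131]
force: [-0.1, 0.4, -1.3]
opening: 0.0138
```

jog_arm --pt "0.05 0 0 0 0 0 0.5" --pt "0.05 0 0 0 0 0 0.5" --pt "0 0 0 0 0 0 0.5"

```text
t: 20.5
tool_pos: [0.4547, 0.0723, 0.0172]
orientation: [-0.132, 1.565, 0.131]
force: [0.2, -0.5, -0.7]
opening: 0.0391
```

jog_arm --pt "-3 0 0 0 0 0 0.5" --pt "-8 0 0 0 0 0 0.5" --pt "-12 0 0 0 0 0 0.5" --pt "-14 -1 6 0 0 0 0.5" --pt "-14 -3 12 0 0 0 0.5"

```text
t: 21.12
tool_pos: [0.5789, 0.0637, 0.1615]
orientation: [-0.133, 1.558, 0.132]
force: [0.3, 0.1, 0.5]
opening: 0.0465
```

Run:
```python
from h import *
cam("wrist","w19.png");cam("side","d15.png",(160,140,360,290),4)
rows([((.6443,.0618,.09),down(4.9))])
```

```text
t 21.23 [0.5791 0.062  0.1545]
[ 6.4 -1.1  6.4] [ 4.6 -0.1  0.1]
```

View pics/w19.png

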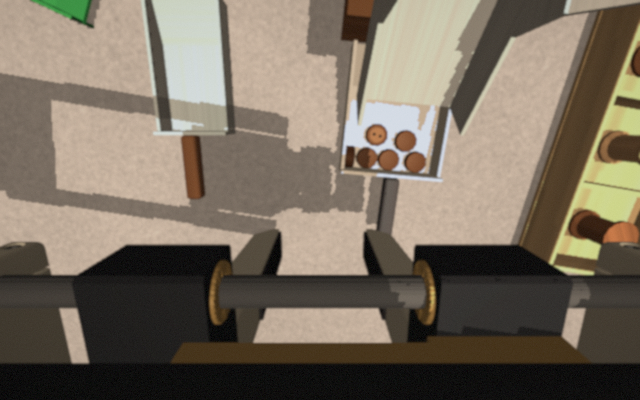

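View pics/d15.png

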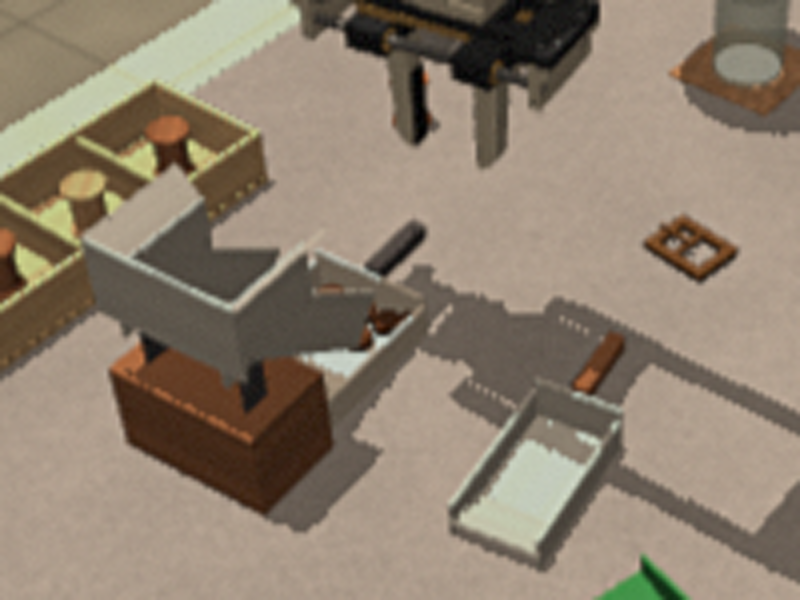

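jog_arm --pt "2 -0.5 3 2 0 0 0.5" --pt "4 -1.1 6.4 4.6 0 0 0.5" --pt "5 -1.1 6.4 4.6 0 0 0.5" --pt "5 -1.1 6.4 4.6 0 0 0.5"

```text
t: 21.72
tool_pos: [0.6424, 0.0618, 0.1034]
orientation: [-0.069, 1.573, 0.068]
force: [0.2, 0.2, -0.5]
opening: 0.0463
```

Run:
```python
from h import *
w=cam("wrist","w20.png",(220,60,420,260),4)
rows([((.6443,.0618,.0165),down(4.9))])
```

```text
t 21.77 [0.643  0.0618 0.1047]
[ 8.8 -0.   0.1] [ 0.1 -0.1  0. ]
```

View pics/w20.png

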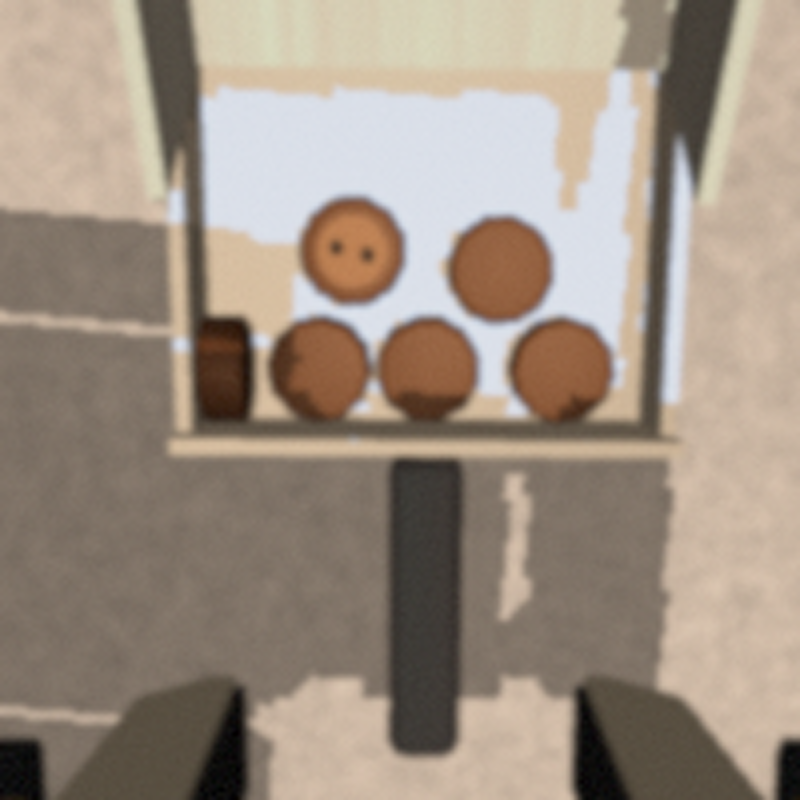

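Run:
```python
from h import *
w=cam("wrist")
C=lambda u,v,z:px(w,220+u/4,60+v/4,z)[:2]
h0=C(427,460,.042);h1=C(423,750,.042);bl=C(168,446,.036);br=C(678,446,.036)
d=h0-h1;n=br-bl;print(h0,h1,bl,br,np.degrees(np.arctan2(d[1],d[0])),np.degrees(np.arctan2(n[1],n[0]))+90,np.linalg.norm(d),np.linalg.norm(n))
s,p,R=st();print(p)
```

```text
[0.64306062 0.09259417] [0.64749444 0.03482931] [0.59369736 0.09004227] [0.69073328 0.09847963] 94.38920751598752 94.9694173171166 0.05793477089283065 0.09740204297530204
[0.64350489 0.06183889 0.10559546]
```

Run:
```python
from h import *
rows([((.6448,.0623,.0165),down(4.8))])
```

```text
t 21.82 [0.6435 0.0618 0.1056]
[8.9 0.  0.1] [ 0.2 -0.   0.1]
```

jog_arm --pt "3.5 0 0.1 0 0 0 0.5" --pt "7 0 0.1 0 0 0 0.5" --pt "8.9 0 0.1 0 0 0 0.5" --pt "8.9 0 0.1 0 0 0 0.5"

```text
t: 22.32
tool_pos: [0.6434, 0.0619, 0.016]
orientation: [-0.069, 1.572, 0.068]
force: [-0.5, 0.5, -0.5]
opening: 0.0463
```

jog_arm --pt "0 0 0 0 0 0 1" --pt "0 0 0 0 0 0 1" --pt "0 0 0 0 0 0 1" --pt "0 0 0 0 0 0 1" --squeeze 60

```text
t: 22.82
tool_pos: [0.6439, 0.0619, 0.0167]
orientation: [-0.069, 1.57, 0.067]
force: [-0.8, 0.1, 3.2]
opening: 0.0137
```

Run:
```python
from h import *
s,p,R=st(); print(p,R.as_matrix().round(3),s["force"])
```

```text
[0.64392894 0.06188398 0.01666193] [[-0.001 -0.087  0.996]
 [-0.001  0.996  0.087]
 [-1.    -0.001 -0.001]] [-0.84912346  0.13940905  3.22331402]
```

jog_arm --pt "-0.3 0 0 0 0 0 1" --pt "-0.5 0 0 0 0 0 1" --pt "-0.5 -0.5 0 0 0 0 1" --pt "-0.5 -1.5 0 0 0 0 1" --pt "-0.5 -3 0 0 0 0 1"

```text
t: 23.45
tool_pos: [0.6464, 0.0312, 0.0215]
orientation: [-0.069, 1.571, 0.068]
force: [-0.4, -0.0, -2.5]
opening: 0.0136
```

Run:
```python
from h import *
s,p,R=st(); print(p,s["force"]); cam("side","d16.png",(160,140,360,290),4)
rows([((.6439+.087*.11,.0619-.996*.11,.0217),down(5))])
```

```text
[0.64641948 0.03118426 0.02148256] [-0.36709292 -0.02607892 -2.47102542]
t 23.5 [0.6467 0.0289 0.0215]
[ 0.  -7.7  0. ] [-0.1 -0.1  0.1]
```

View pics/d16.png

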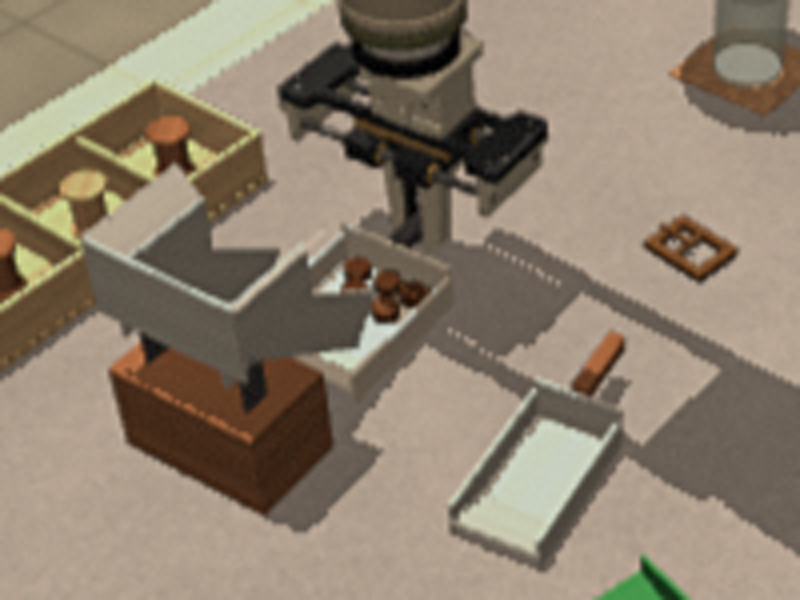

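jog_arm --pt "0 -2 0 0 0 0 1" --pt "0 -4.5 0 0 0 0 1" --pt "0 -6.5 0 0 0 0 1" --pt "0 -8 0 0 0 0 1" --pt "-1 -8.5 0 0 0 0 1"

```text
t: 24.12
tool_pos: [0.6531, -0.0569, 0.0309]
orientation: [-0.068, 1.573, 0.065]
force: [0.1, 0.4, -2.9]
opening: 0.0137
```

jog_arm --pt "-2 -0.5 0 0 0 0 1" --pt "-6 -0.5 0 0 0 0 1" --pt "-11 -0.5 0 0 0 0 1" --pt "-16 -0.5 0 0 0 0 1" --pt "-21 -0.5 0 0 0 0 1"

```text
t: 24.75
tool_pos: [0.6542, -0.0608, 0.2448]
orientation: [-0.069, 1.571, 0.066]
force: [1.1, -0.2, -3.1]
opening: 0.0139
```

Run:
```python
from h import *
s,p,R=st(); print(p,s["force"],s["q"].round(2)); cam("wrist","w21.png");cam("side","d17.png",(160,60,400,220),3);cam("scene","s7.png",(180,80,380,230),4)
```

```text
[ 0.6541536  -0.06080953  0.24477373] [ 1.07825296 -0.192894   -3.06482546] [-0.17  0.28  1.28 -0.    1.59 -0.26]
```

View pics/w21.png

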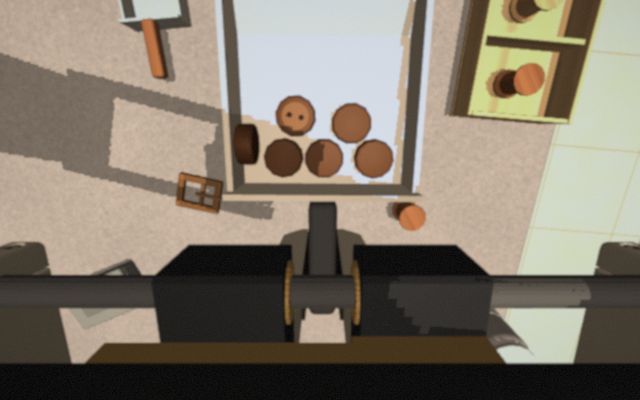

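View pics/d17.png

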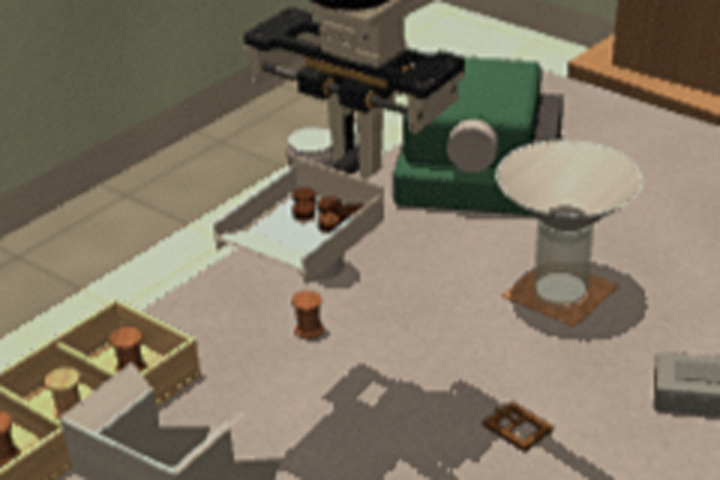

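View pics/s7.png

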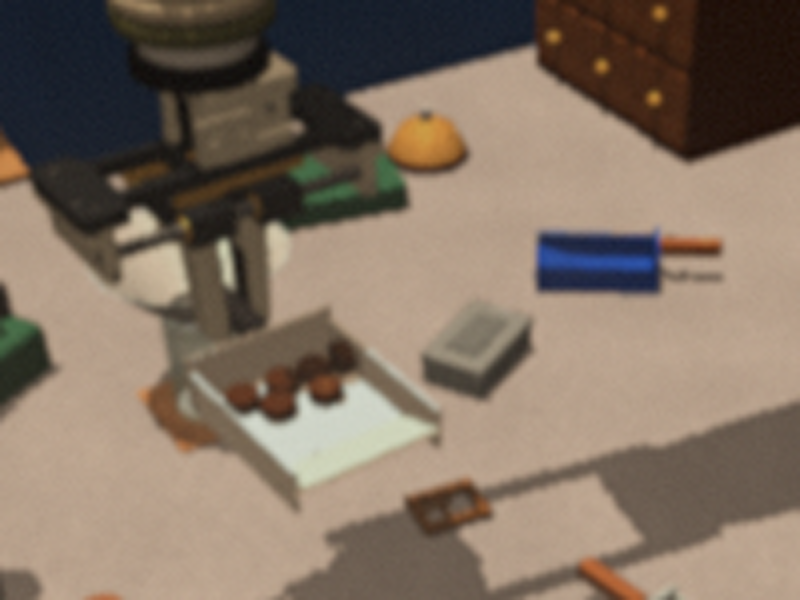

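```bash
python3 - <<'E'
from h import *
a=cam("scene");b=cam("side")
# funnel rim centre: via extents of ellipse in side (crop d3 scale5 off(310,90)): left (75,143) right (322,150), jar base ellipse (185,332)
print(px(b,310+198.5/5,90+147/5,.152), px(b,310+185/5,90+332/5,.005))
print(px(b,325,118.6,.152),px(b,374.4,120,.152))
E
python3 - <<'E'
import sys;sys.path.insert(0,'.')
from h import *
J=np.array([.584,-.326,0]);d=lambda y:np.array([np.cos(np.radians(y)),np.sin(np.radians(y)),0])
p1=pourpose(J-.015*d(45.5)+[0,0,.235],45.5,0); print(p1[0])
p0=np.array([.654,-.061,.245])
rows([(p0+(p1[0]-p0)*k,down(5-49.5*k)) for k in (.1,.2,.3,.4,.5)])
E
```

```text
[ 0.58017346 -0.32303039  0.152     ] [ 0.5805885  -0.32493069  0.005     ]
[ 0.64698605 -0.27912844  0.152     ] [ 0.51417964 -0.36789887  0.152     ]
[ 0.46834997 -0.44368632  0.236     ]
t 25.0 [ 0.6541 -0.0611  0.2413]
[-0.3 -3.6 -2.2] [ 4.8 -0.1  0.1]
[-0.2 -7.3 -4.4] [ 9.8 -0.1  0.1]
[ -0.1 -11.   -6.5] [14.7 -0.1  0.1]
[  0.  -14.6  -8.7] [19.7 -0.1  0.1]
[  0.1 -18.3 -10.9] [24.6 -0.1  0.1]
```

jog_arm --pt "-0.3 -1.5 -0.9 2 0 0 1" --pt "-0.3 -4.5 -2.7 6 0 0 1" --pt "-0.2 -8.5 -5 11.4 0 0 1" --pt "0 -12.5 -7.5 16.8 0 0 1" --pt "0 -16 -9.5 21.5 0 0 1"

```text
t: 25.62
tool_pos: [0.5705, -0.2305, 0.2399]
orientation: [0.23, 1.564, -0.233]
force: [0.2, -1.0, -2.4]
opening: 0.0136
```

```bash
cat >> h.py <<'E'
J=np.array([.582,-.325,0])
def dv(y): return np.array([np.cos(np.radians(y)),np.sin(np.radians(y)),0])
def PJ(th,z,off=-.015,yaw=45.5): return pourpose(J+off*dv(yaw)+[0,0,z],yaw,th)
E
python3 - <<'E'
from h import *
s,p,R=st(); p1=PJ(0,.235)
rows([(p+(p1[0]-p)*k,down(5-49.5*(.43+.57*k))) for k in (.5,1)])
E
```

```text
t 25.62 [ 0.5705 -0.2305  0.2399]
[  0.2 -11.7  -1.9] [13.5 -0.3  0.2]
[  0.5 -23.3  -3.8] [27.6 -0.3  0.2]
```

jog_arm --pt "0.1 -4.5 -0.8 6 0 0 1" --pt "0.2 -9.5 -1.6 12 0 0 1" --pt "0.3 -14.5 -2.4 18 0 0 1" --pt "0.4 -19 -3.2 23 0 0 1" --pt "0.5 -22 -3.6 26 0 0 1"

```text
t: 26.25
tool_pos: [0.4689, -0.4324, 0.2337]
orientation: [0.589, 1.497, -0.593]
force: [0.8, 0.3, -3.2]
opening: 0.0137
```

jog_arm --pt "0 -0.4 0 0.5 0 0 1" --pt "0 -0.4 0 0.5 0 0 1"

```text
t: 26.5
tool_pos: [0.465, -0.4351, 0.2322]
orientation: [0.598, 1.498, -0.6]
force: [-0.5, -0.6, -3.6]
opening: 0.0137
```

Run:
```python
from h import *
cam("wrist","w22.png");cam("side","d18.png",(240,40,480,220),3);cam("scene","s8.png",(180,80,380,230),4)
rows([PJ(0,.235),PJ(10,.23),PJ(20,.22),PJ(28,.21)])
```

```text
t 26.65 [ 0.4666 -0.4343  0.2334]
[-0.3 -0.6  0.6] [ 0.8 -0.4  0.3]
[-2.4 -0.4  0.6] [ 0.9 -0.3 -9.7]
[-3.9  0.3  0.5] [  0.9  -0.3 -19.7]
[-4.8  1.2  0.6] [  0.9  -0.2 -27.7]
```

View pics/w22.png

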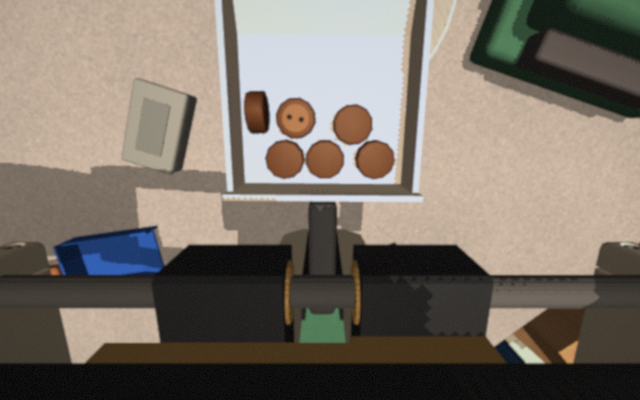

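View pics/d18.png

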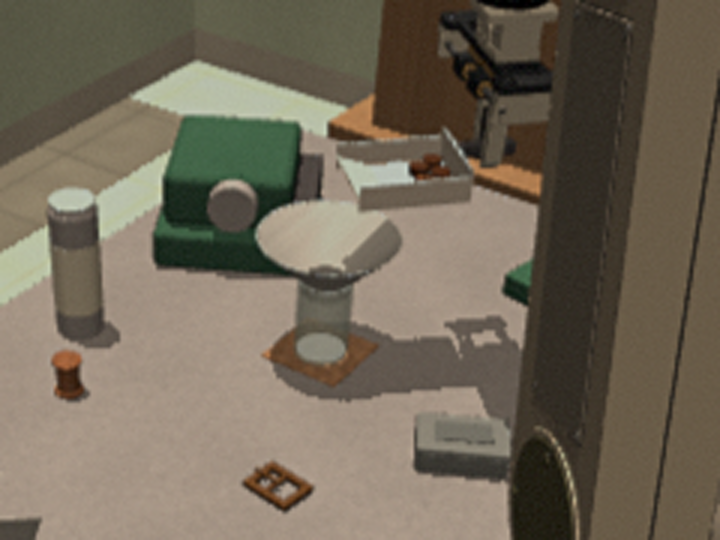

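View pics/s8.png

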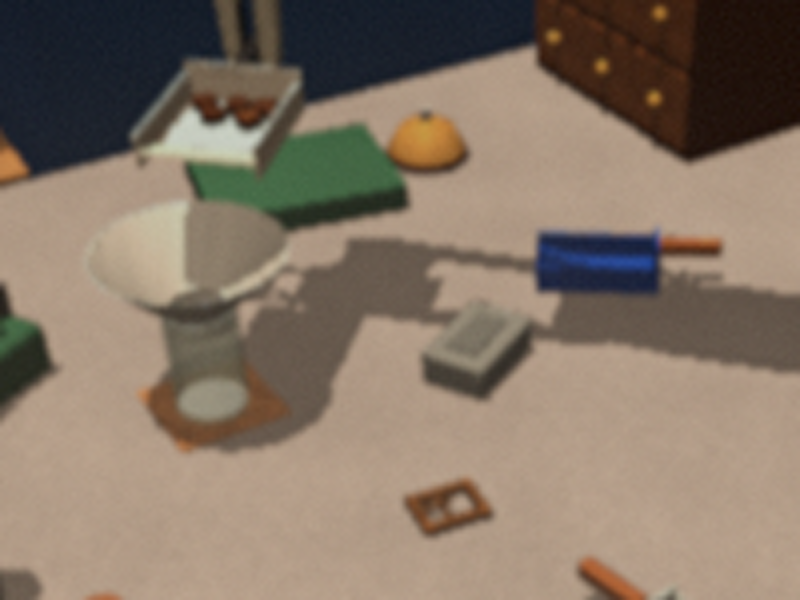

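Run:
```python
from h import *
a=cam("scene");b=cam("side"); print(tri(a,(230,120),b,(357.3,103.3)))
s,p,R=st(); print(p+R.apply([0,.15,0]))
# funnel rim centre from scene: extents crop(85..290, y 200..305)
print(px(a,180+187.5/4,80+253/4,.152), px(a,180+213/4,80+398/4,.005))
```

```text
(array([ 0.56190697, -0.33274392,  0.21640623]), np.float64(0.009021896825183952))
[ 0.57034697 -0.3258524   0.2330418 ]
[ 0.5882431 -0.3229609  0.152    ] [ 0.58516934 -0.3277679   0.005     ]
```

jog_arm --pt "-1 -0.5 0.5 0.8 -0.3 -4 1" --pt "-2.4 -0.4 0.6 0.8 -0.3 -10 1" --pt "-3.9 0.3 0.6 0.8 -0.3 -20 1" --pt "-4.8 1.2 0.6 0.8 -0.2 -27.7 1" --pt "-4.8 1.2 0.6 0.8 -0.2 -27.7 1"

```text
t: 27.38
tool_pos: [0.4825, -0.4267, 0.2808]
orientation: [0.232, 1.644, -0.974]
force: [1.7, 0.0, -2.9]
opening: 0.0134
```

Run:
```python
from h import *
cam("side","d19.png",(240,40,480,220),3);cam("scene","s9.png",(180,80,380,230),4)
rows([PJ(28,.21),PJ(33,.195),PJ(37,.185),PJ(40,.177),PJ(43,.17),PJ(45,.167)])
```

```text
t 27.48 [ 0.4806 -0.429   0.2813]
[ 0.1 -0.2 -0.1] [ 0.2  0.1 -0.1]
[ 0.1  0.6 -0.1] [ 0.2  0.1 -5.1]
[-0.1  1.2 -0.1] [ 0.2  0.1 -9.1]
[-0.1  1.7 -0.1] [  0.2   0.1 -12.1]
[-0.3  2.3 -0. ] [  0.2   0.1 -15.1]
[-0.5  2.5 -0. ] [  0.2   0.1 -17.1]
```

View pics/d19.png

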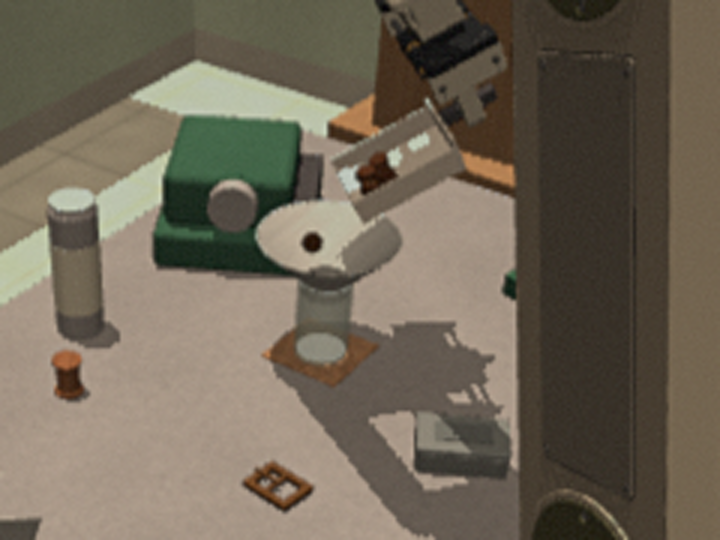

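View pics/s9.png

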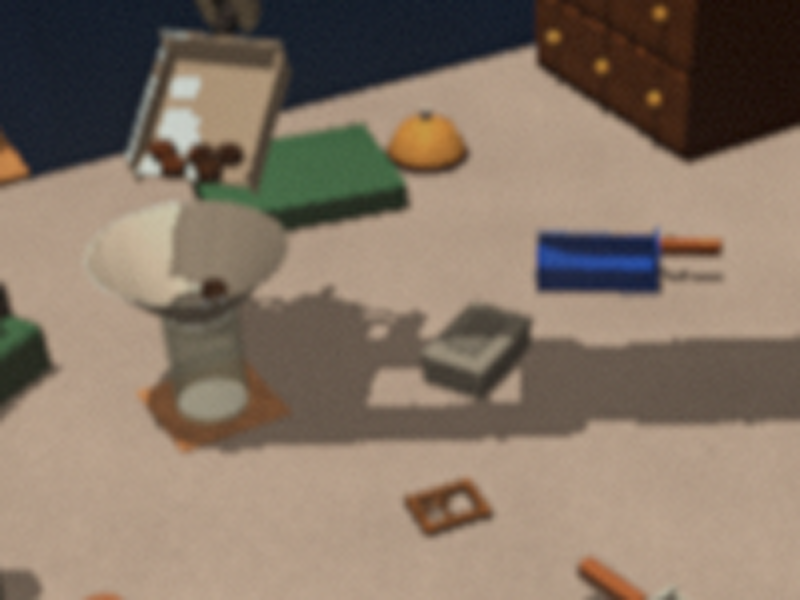

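jog_arm --pt "0.1 0.3 0 0 0 -3 1" --pt "0.1 0.8 0 0 0 -6 1" --pt "-0.1 1.3 0 0 0 -9 1" --pt "-0.1 1.8 0 0 0 -12 1" --pt "-0.3 2.3 0 0 0 -15 1"

```text
t: 28.1
tool_pos: [0.4949, -0.4145, 0.2734]
orientation: [0.023, 1.701, -1.173]
force: [-0.8, 0.9, -3.2]
opening: 0.0133
```

Run:
```python
from h import *
cam("side","d20.png",(240,40,480,220),3);cam("scene","s10.png",(180,80,380,230),4)
rows([PJ(43,.17),PJ(46,.168),PJ(49,.166),PJ(52,.165),PJ(55,.165),PJ(58,.165),PJ(62,.165)])
```

```text
t 28.2 [ 0.4953 -0.4133  0.2717]
[-0.1 -0.1 -0. ] [ 0.3  0.  -0.2]
[-0.7  0.1 -0. ] [ 0.3  0.  -3.2]
[-1.4  0.3 -0. ] [ 0.3  0.  -6.2]
[-2.1  0.4 -0. ] [ 0.3  0.  -9.2]
[-2.8  0.6 -0. ] [  0.3   0.1 -12.2]
[-3.6  0.8 -0. ] [  0.3   0.1 -15.2]
[-4.6  1.1 -0. ] [  0.3   0.1 -19.2]
```

View pics/d20.png

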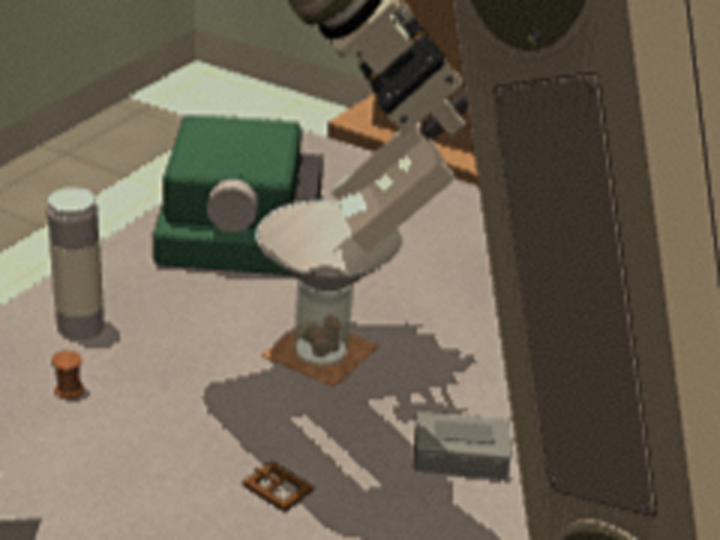

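View pics/s10.png

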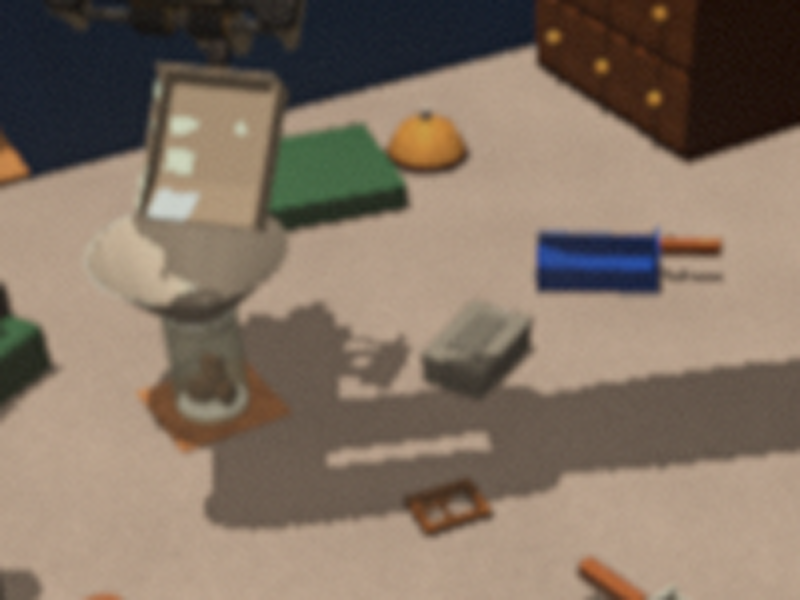

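Run:
```python
from h import *
cam("wrist","w23.png"); cam("scene","s11.png",(200,110,280,200),8)
rows([PJ(36,.195),PJ(26,.21),PJ(16,.225),PJ(6,.235),PJ(0,.24)])
```

```text
t 28.3 [ 0.4953 -0.4141  0.2731]
[-0.  -1.6 -0.1] [0.2 0.1 6.8]
[ 1.4 -2.1 -0.1] [ 0.2  0.1 16.8]
[ 2.8 -2.1 -0.1] [ 0.2  0.1 26.8]
[ 4.3 -1.5 -0.1] [ 0.2  0.  36.8]
[ 5.1 -0.8 -0.1] [ 0.2  0.  42.8]
```

View pics/w23.png

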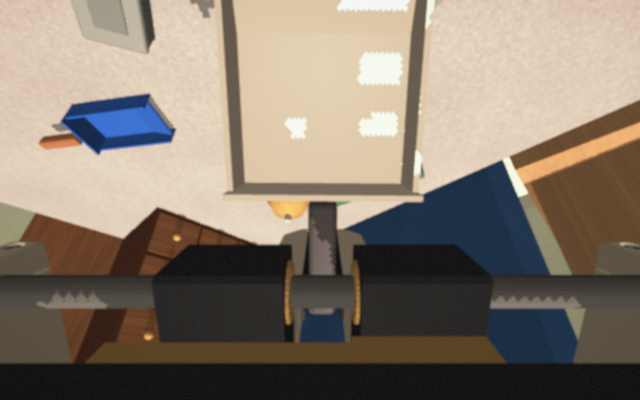

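View pics/s11.png

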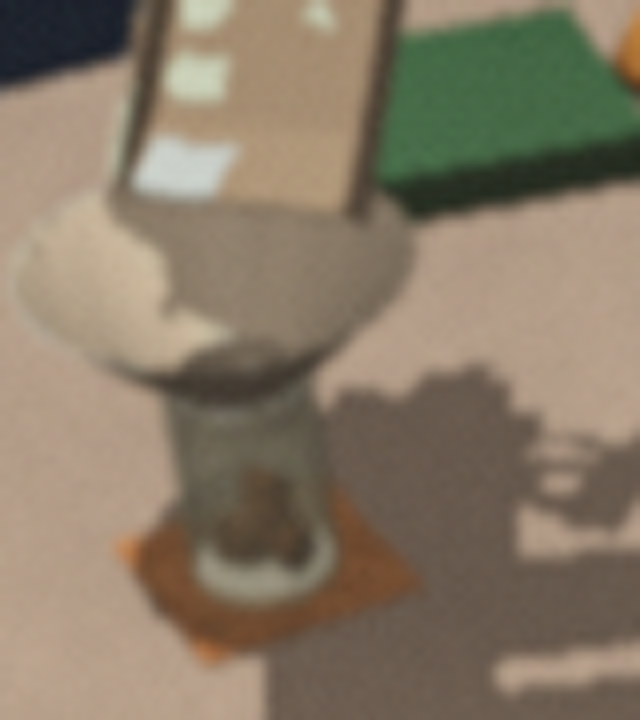

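Pan empty, buttons in the jar, funnel clear. Level the pan and head back.

jog_arm --pt "0 -1.6 0 0 0 6.8 1" --pt "1.4 -2.1 0 0 0 16.8 1" --pt "2.8 -2.1 0 0 0 26.8 1" --pt "4.3 -1.5 0 0 0 36.8 1" --pt "5.1 -0.8 0 0 0 42.8 1"

```text
t: 28.92
tool_pos: [0.4654, -0.4459, 0.2436]
orientation: [0.61, 1.478, -0.605]
force: [-0.7, -0.2, -1.7]
opening: 0.0137
```

Run:
```python
from h import *
rows([((.535,-.31,.25),down(-25)),((.6535,-.0577,.24),down(5))])
```

```text
t 28.93 [ 0.4654 -0.4459  0.2436]
[-0.6 14.6 -4.6] [-19.6   0.3  -0.3]
[  0.5  40.9 -13.8] [-49.6   0.4  -0.2]
```

jog_arm --pt "-0.3 4 -1.3 -5 0 0 1" --pt "-0.5 9 -3 -11 0 0 1" --pt "-0.5 14 -4.7 -17 0 0 1" --pt "-0.3 19 -6.4 -23 0 0 1" --pt "-0.2 24 -8.1 -29 0 0 1"

```text
t: 29.55
tool_pos: [0.5764, -0.218, 0.248]
orientation: [0.212, 1.55, -0.211]
force: [0.0, -0.4, -2.3]
opening: 0.0133
```

Run:
```python
from h import *
rows([((.6543,-.0576,.235),down(5)),((.6543,-.0576,.05),down(5))])
```

```text
t 29.55 [ 0.5764 -0.218   0.248 ]
[ 1.4 17.5  3.2] [-20.5   0.6  -0. ]
[19.9 17.5  3. ] [-20.5   0.6  -0. ]
```

jog_arm --pt "0.3 5 0.9 -6 0.2 0 1" --pt "0.6 10 1.8 -12 0.4 0 1" --pt "1 15 2.7 -18 0.6 0 1" --pt "1.4 17.5 3.2 -20.5 0.6 0 1" --pt "4 17.5 3.2 -20.5 0.6 0 1"

```text
t: 30.18
tool_pos: [0.6568, -0.0571, 0.2123]
orientation: [-0.07, 1.562, 0.071]
force: [0.1, -0.2, -2.8]
opening: 0.0138
```

Run:
```python
from h import *
rows([((.6543,-.0576,.05),down(5)),((.6543,-.0576,.022),down(5))]); cam("wrist","w24.png")
```

```text
t 30.18 [ 0.6568 -0.0571  0.2123]
[16.2 -0.  -0.4] [0.1 0.4 0. ]
[19.  -0.  -0.4] [0.1 0.4 0. ]
```

View pics/w24.png

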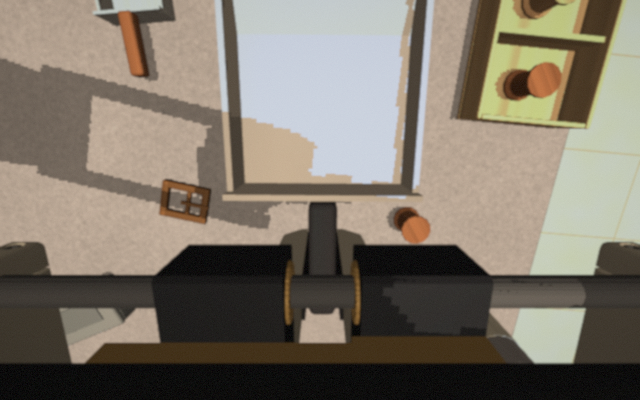

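jog_arm --pt "5 0 -0.3 0 0.4 0 1" --pt "10 0 -0.4 0 0.4 0 1" --pt "15 0 -0.4 0 0.4 0 1" --pt "18 0 -0.4 0 0.4 0 1" --pt "18.8 0 -0.4 0 0.4 0 1"

```text
t: 30.85
tool_pos: [0.6482, -0.059, 0.0166]
orientation: [-0.066, 1.58, 0.069]
force: [-2.9, -0.8, 4.1]
opening: 0.0133
```

Run:
```python
from h import *
s,p,R=st();print(p,s["force"])
rows([((.6543,-.0576,.0215),down(5)),((.6439,.0619,.0215),down(5))]); cam("side","d21.png",(160,140,360,290),4)
```

```text
[ 0.64823316 -0.05904912  0.01663976] [-2.92040169 -0.84384461  4.06597869]
t 30.85 [ 0.6482 -0.059   0.0166]
[-0.5  0.1  0.6] [-0.1 -0.6 -0.1]
[-0.5 12.1  0.6] [-0.1 -0.6 -0.1]
```

View pics/d21.png

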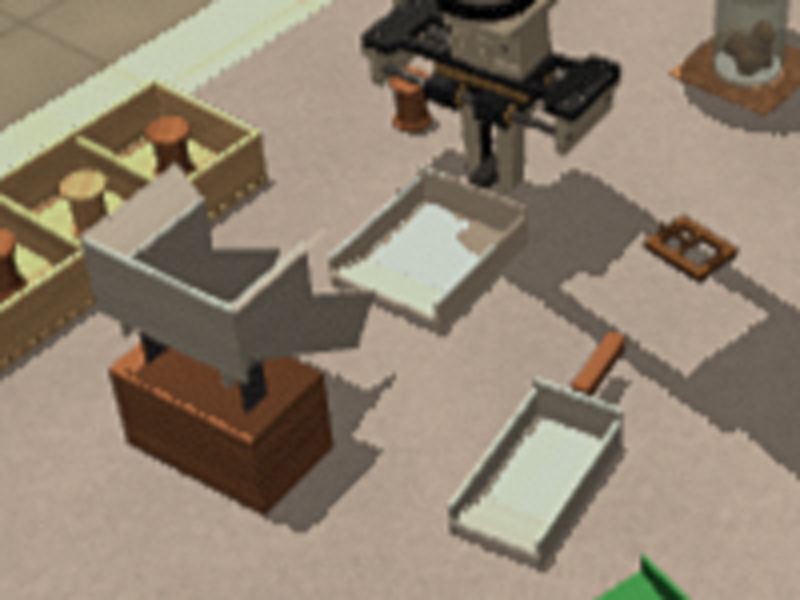

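jog_arm --pt "-0.4 0.1 0.4 0 -0.6 0 1" --pt "-0.5 0.1 0.6 0 -0.6 0 1" --pt "-0.5 0.1 0.6 0 -0.6 0 1"

```text
t: 31.28
tool_pos: [0.6565, -0.0576, 0.0243]
orientation: [-0.067, 1.565, 0.069]
force: [-0.3, 0.8, -2.2]
opening: 0.0139
```

Run:
```python
from h import *
rows([((.6543,-.0576,.0215),down(5)),((.6439,.0619,.0215),down(5))]); cam("wrist","w25.png")
```

```text
t 31.27 [ 0.6565 -0.0576  0.0243]
[ 0.3  0.  -0.2] [-0.   0.3 -0.1]
[ 0.3 12.  -0.2] [-0.   0.3 -0.1]
```

View pics/w25.png

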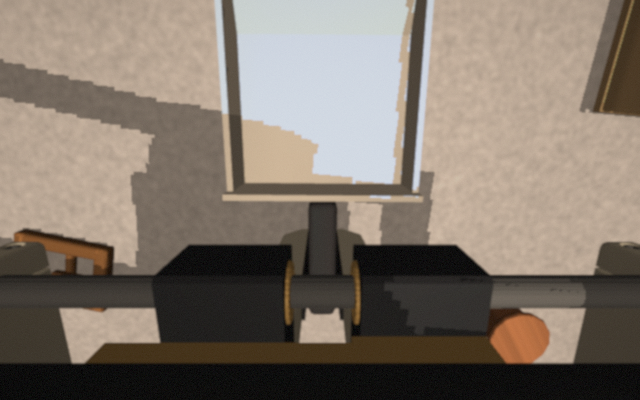

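jog_arm --pt "0.3 0.5 -0.2 0 0.3 0 1" --pt "0.3 2 -0.2 0 0.3 0 1" --pt "0.3 4 -0.2 0 0.3 0 1" --pt "0.3 6 -0.2 0 0.3 0 1" --pt "0.3 7.5 -0.2 0 0.3 0 1"

```text
t: 31.95
tool_pos: [0.6472, 0.0192, 0.0208]
orientation: [-0.068, 1.572, 0.07]
force: [-0.1, -0.6, -2.5]
opening: 0.0131
```

Run:
```python
from h import *
s,p,R=st();print(s["force"])
rows([((.6439,.0619,.0215),down(5))])
```

```text
[-0.07397949 -0.62973931 -2.470398  ]
t 31.95 [0.6472 0.0192 0.0208]
[-0.1  4.3  0. ] [ 0.  -0.1 -0.1]
```

jog_arm --pt "-0.1 1.2 0 0 0 0 1" --pt "-0.1 2.4 0 0 0 0 1" --pt "-0.1 3.5 0 0 0 0 1" --pt "-0.1 4.2 0 0 0 0 1" --pt "-0.1 4.2 0 0 0 0 1"

```text
t: 32.58
tool_pos: [0.6435, 0.0614, 0.0218]
orientation: [-0.068, 1.572, 0.071]
force: [-0.7, 0.5, -3.0]
opening: 0.0136
```

Run:
```python
from h import *
s,p,R=st();print(s["force"])
rows([((.6439,.0619,.0167),down(5))])
```

```text
[-0.72525468  0.48143685 -2.97268202]
t 32.58 [0.6435 0.0614 0.0218]
[0.5 0.  0. ] [ 0.1 -0.1 -0.1]
```

jog_arm --pt "0.3 0.1 0 0 0 0 1" --pt "0.5 0.1 0 0 0 0 1" --pt "0.6 0.1 0 0 0 0 1" --pt "0.6 0.1 0 0 0 0 1"

```text
t: 33.08
tool_pos: [0.6437, 0.062, 0.0166]
orientation: [-0.068, 1.571, 0.07]
force: [-2.4, -1.2, 4.3]
opening: 0.0135
```

Run:
```python
from h import *
s,p,R=st();print(s["force"])
rows([((.6439,.0619,.0167),down(5))]);cam("side","d22.png",(160,140,360,290),4);cam("scene","s12.png",(220,190,380,330),5)
```

```text
[-2.42682754 -1.15148248  4.33370026]
t 33.08 [0.6437 0.062  0.0166]
[-0. -0.  0.] [ 0.1 -0.1 -0.1]
```

View pics/d22.png

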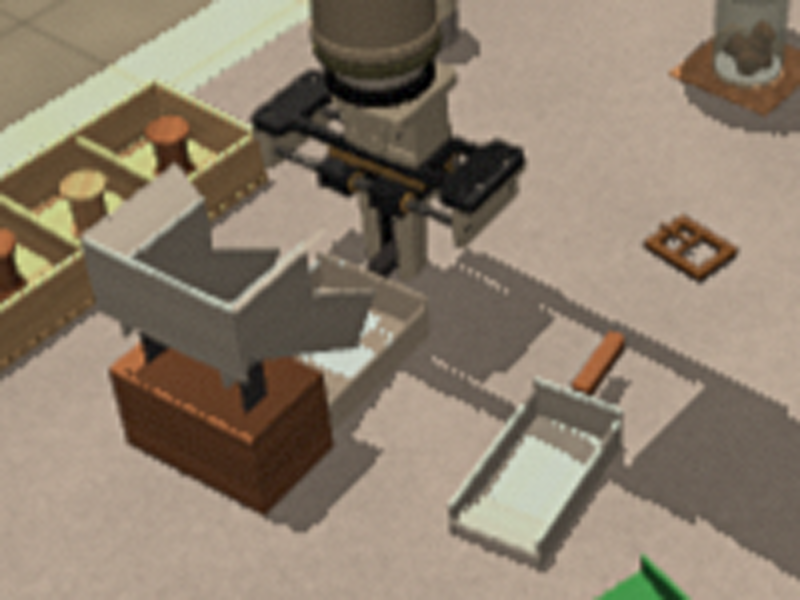

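Exactly the recorded grasp pose, on the counter. Release and withdraw up.

jog_arm --pt "0 0 0 0 0 0 0.6" --pt "0 0 0 0 0 0 0.6" --pt "0 0 0 0 0 0 0.5" --squeeze 20

```text
t: 33.55
tool_pos: [0.6437, 0.0621, 0.0163]
orientation: [-0.068, 1.571, 0.07]
force: [-0.5, 0.2, 0.4]
opening: 0.0387
```

jog_arm --pt "-2 0 0 0 0 0 0.5" --pt "-6 0 0 0 0 0 0.5" --pt "-11 0 0 0 0 0 0.5" --pt "-16 -3 -3 0 0 0 0.5" --pt "-21 -6 -6 0 0 0 0.5"

```text
t: 34.17
tool_pos: [0.5916, -0.0005, 0.2249]
orientation: [-0.069, 1.569, 0.071]
force: [0.0, -0.4, 0.7]
opening: 0.0465
```

jog_arm --pt "-3 -4 -2 0 0 0 0.5" --pt "-3 -4 -2 0 0 0 0.5" --pt "-3 -4 -2 0 0 0 0.5"

```text
t: 34.55
tool_pos: [0.5753, -0.042, 0.2554]
orientation: [-0.069, 1.568, 0.071]
force: [-0.1, -0.5, -0.8]
opening: 0.0463
```

Run:
```python
from h import *
a=cam("scene","s13.png");b=cam("side","d23.png");w=cam("wrist","w26.png")
cv2.imwrite("pics/jar.png",cv2.resize(np.hstack([a["frame"][110:200,195:275],b["frame"][90:180,310:390]])[:,:,::-1],None,fx=5,fy=5,interpolation=cv2.INTER_CUBIC))
```

```text
(no output)
```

View pics/s13.png

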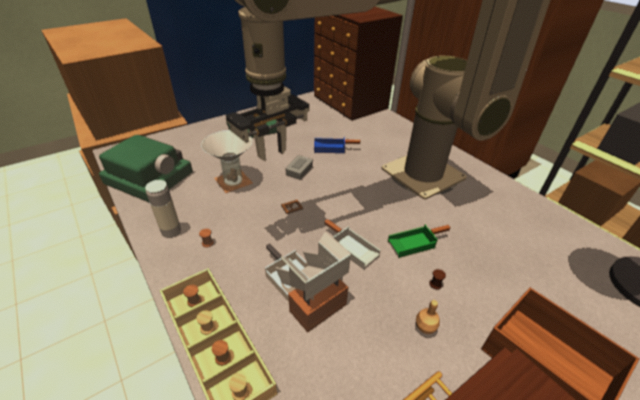

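View pics/d23.png

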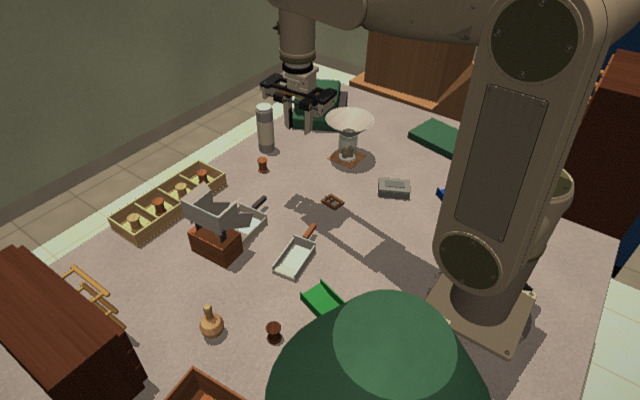

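View pics/w26.png

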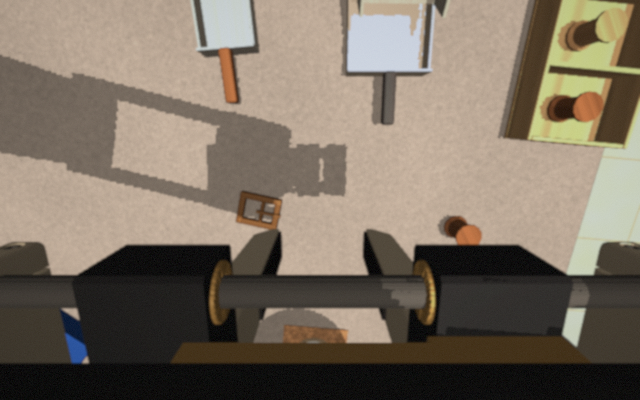

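View pics/jar.png

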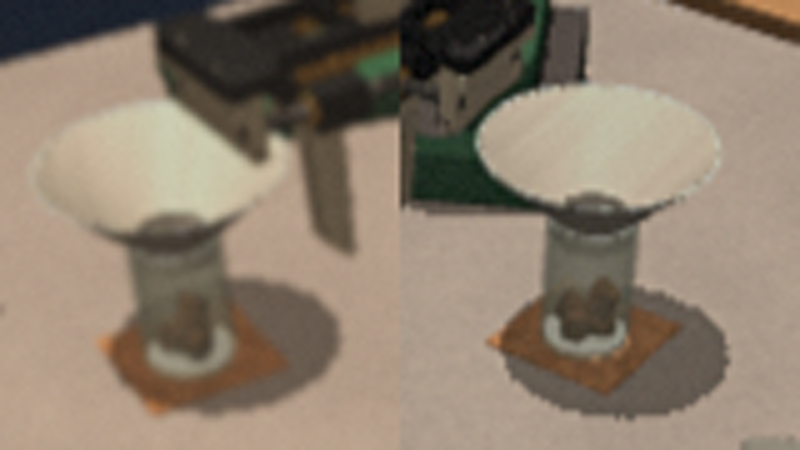

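Run:
```python
from h import *
w=cam("wrist","w27.png",(330,0,450,130),5)
print(px(w,346,72,.036),px(w,432,73,.036),px(w,387,122,.042))
s=robot.read_state();print(s["t"],abs(s["dq"]).max())
```

```text
[0.59002375 0.08749579 0.036     ] [0.68939652 0.09539256 0.036     ] [0.64398387 0.03598188 0.042     ]
34.75 0.0019384771748019885
```

View pics/w27.png

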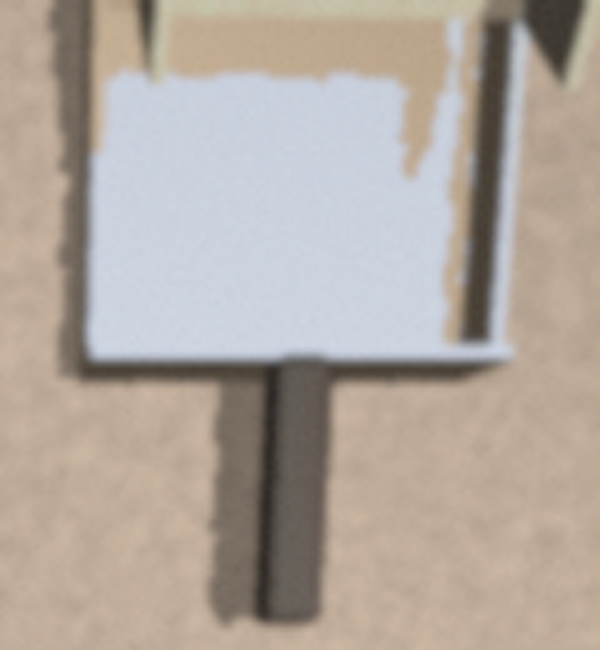

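The pan is within about 2 mm of where it started, yaw about 94.6°, empty and level. I'm handing the job in.

Run:
```python
from h import *
print(ticket.close_job())
```

```text
the job is handed in; nothing more can be done
None
```

The job is done and handed in at about 35 s on the robot's clock. All six buttons, three strays and the three already in the scoop, went from the scoop down the chute into the pan, and from the pan through the funnel into the jar.

**Last checks:**
- **Buttons:** The scoop, hopper, pan and funnel look empty in the final pictures, and no stray is left on the counter. The buttons show in a heap on the jar floor. They are too blurred through the glass to count one by one, but I did count all six in the pan just before the pour.
- **Scoop:** It stands level on the open counter, about where it started.
- **Pan:** It is back under the outlet at its recorded pose, within about 2 to 3 mm by camera, empty and level, with the gripper clear of everything.
- **Other items:** The buckle, box, darning egg and spools look untouched in the pictures.

**What disagreed:**
- The two-camera measurements of the scoop and pan lips were about 1 to 2 cm off the arm's own reckoning; I went by the arm.
- When I set the pan down before sliding it back, the arm overshot and the pan touched the counter lightly (about 4 N). I corrected it before sliding it in.

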